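Weigh a carrier of brick slips on the spring scale

ROBOT

A 7-joint arm with a two-finger parallel gripper is mounted at the origin on the work surface; the furniture and walls round the work are solid. World frame = base frame: x ahead of the robot, y to its left, z up, the work surface at z = 0. Lengths are in m, angles in rad, forces in N, time in s.
With the tool pointing down it reaches from about 0.425 to 0.825 m from the base axis. Payload 3.6 kg.
Tool frame: the origin (TCP) lies midway between the tips of the shut fingers; the grasp point (between the pads) lies 19 mm behind it; z points along the fingers, y is the direction in which the jaws open and shut (so a half turn about z gives the same grasp; the last joint's range is limited). The gripper opens to 93 mm and grips with 3 to 60 N. Pads are 15 mm wide; open, the fingers measure 128 mm over their backs; the gripper's body (75 mm by 188 mm) begins 65 mm behind the grasp point.
Start: joints at [-1.192, 0.615, -0.013, 1.423, 0.008, 1.103, -0.04], TCP at [0.257, 0.597, 0.219] pointing down, gripper open.
Joint ranges: [-3.12, 3.12], [-0.3, 2.06], [-1.34, 1.32], [0.26, 2.42], [-1.36, 4.5], [0.01, 1.98], [-2.84, 2.84]. Speed limits (rad/s): [2.79, 2.79, 3.14, 3.14, 3.14, 3.14, 3.14].

INTERFACE

Orientations are given as a unit quaternion [w, x, y, z].
In Python, from workcell import env gives the robot as it stands.
- The arm moves only by the tool apply_moves, never from a script. Its argument "targets" is a list that holds one entry, the list of rows, each a list of 7 numbers: the opening, from 0 (shut) to 1 (fully open), then the shift along the tool's x, y, z each as a share of 250 mm, from -1 to 1, then the turn, a rotation vector about the tool's x, y, z each as a share of pi/2 rad, from -1 to 1. In form: [[[gripper, dx, dy, dz, rx, ry, rz], ...]]. A call has 1 to 12 rows; each row is the pose to reach, as a shift and turn from the pose measured when the call began, along the tool's axes at that moment; what a row does not reach only later rows make up. A row lasts 1/12 s, in which the tool goes at most 41.7 mm and 7.16 degrees, less where a joint would pass 70% of its speed; a pose out of reach is approached as far as the arm can. A call with a number of a shift or a turn outside -1 to 1 is refused whole. A call with a gripper value outside its range is refused whole. The fingers move at their own pace and stop on an object; "grip_force" is the grip in N (left out, the last holds). Time passes only in rows, so rows that repeat a pose let the fingers close. It gives the time, the measured TCP pose, the force and the opening at its end, in the units of the state.
- env.get_obs(): the state, without advancing time (a new reading comes with each control period).
- env.snapshot(name): name is "side" or "top"; returns (picture, depth): 420x560x3 uint8, red, green, blue; 420x560 float32, m along the optical axis (not along the pixel's ray), 0 where there is no reading.
- env.get_calibration(name): a dict with "fx", "fy", "cx", "cy" (pixels), "distortion" ([k1, k2, p1, p2, k3] as OpenCV has them; the pictures are not rectified), "rvec" (rotation vector, rad) and "tvec" (3), from world to camera coordinates, as OpenCV has them. Camera axes: x right, y down, z forward; pixel columns grow to the right and rows downward; lengths in m; the calibration is good to about 2 mm. A picture is of the moment at which its call begins. get_calibration takes no time and is no camera call.
- env.finish_job(): hands the job in, once; it reports no verdict.
The state is a dict: "clock": time; "joints": joint angles; "joint_velocities": joint speeds; "joint_efforts": joint torques, N m; "eef_pos": TCP position; "tool_rot": TCP orientation; "wrist_force": force on the tool from outside, world axes, zero at the start; "wrist_torque": the same for the moment, N m; "opening": opening from 0.0 (shut) to 1.0 (fully open).
Only numpy, scipy, OpenCV 4.12 (cv2) and the standard library are available. Lean on these libraries where they do the work, as an engineer would, in place of code of your own. Each camera call takes 0.05 s, during which the arm holds its last target.

TASK

Stand every brick slip from the leaning stand on its long edge in the slots of the wire carrier, one to a slot and shared out between the carrier's two ends as evenly as their number allows. Then hang the carrier by its bar on both prongs of the spring scale, letting its weight down slowly, let go, and when the pointer has settled press the key on the console firmly, without forcing it, to record the weight. Finally unhook the carrier and set it down upright near the middle of the rubber mat with the slips still in it, and leave the other things on the bench alone.

Things in the scene. Friction and masses are not known exactly. Their poses are not given: they have to be found in the camera images.
- carrier: loose aluminium and wire carrier, base plate 226 mm (its x axis) by 124 mm (y), 6 mm thick, 0.25 kg empty; origin at the centre of its underside. Four slots at x = +-62, y = +-35 mm (two at each x end). A fixed wire bail stands up in the plane x = 0: uprights at y = +-56 mm and a bar across the top.
- carrier_bar (a point): middle of the carrier's bar, a round steel bar 10 mm thick, 112 mm long along the carrier's y axis, 146 mm above the carrier's origin and 75 mm above the tops of standing slips; axes as the carrier's. The place to lift the carrier, from above.
- slot0 (a point): slot of the carrier at its +x end: this point is where the centre of a standing slip belongs, 38.5 mm above the carrier's origin (slip standing on the base plate); slip's length along the carrier's x axis. The slot is 20 mm wide (y), between two wire loops that rise to 39 mm above the carrier's origin, and about 92 mm long (x); axes as the carrier's
- slot1 (a point): slot of the carrier at its +x end: this point is where the centre of a standing slip belongs, 38.5 mm above the carrier's origin (slip standing on the base plate); slip's length along the carrier's x axis. The slot is 20 mm wide (y), between two wire loops that rise to 39 mm above the carrier's origin, and about 92 mm long (x); axes as the carrier's
- slot2 (a point): slot of the carrier at its -x end: this point is where the centre of a standing slip belongs, 38.5 mm above the carrier's origin (slip standing on the base plate); slip's length along the carrier's x axis. The slot is 20 mm wide (y), between two wire loops that rise to 39 mm above the carrier's origin, and about 92 mm long (x); axes as the carrier's
- slot3 (a point): slot of the carrier at its -x end: this point is where the centre of a standing slip belongs, 38.5 mm above the carrier's origin (slip standing on the base plate); slip's length along the carrier's x axis. The slot is 20 mm wide (y), between two wire loops that rise to 39 mm above the carrier's origin, and about 92 mm long (x); axes as the carrier's
- slip0_mid (a point): brick slip (facing tile), a plain terracotta block 14 mm thick (its x axis), 80 mm long (y), 65 mm high (z), about 0.125 kg; this point is its centre. At the start it leans in the stand on a long edge, its top about 15 degrees towards the stand's +x side; rail and ledge touch only its lowest 30 mm. May be absent.
- slip1_mid (a point): brick slip (facing tile), a plain terracotta block 14 mm thick (its x axis), 80 mm long (y), 65 mm high (z), about 0.125 kg; this point is its centre. At the start it leans in the stand on a long edge, its top about 15 degrees towards the stand's +x side; rail and ledge touch only its lowest 30 mm. May be absent.
- slip2_mid (a point): brick slip (facing tile), a plain terracotta block 14 mm thick (its x axis), 80 mm long (y), 65 mm high (z), about 0.125 kg; this point is its centre. At the start it leans in the stand on a long edge, its top about 15 degrees towards the stand's +x side; rail and ledge touch only its lowest 30 mm. May be absent.
- slip3_mid (a point): brick slip (facing tile), a plain terracotta block 14 mm thick (its x axis), 80 mm long (y), 65 mm high (z), about 0.125 kg; this point is its centre. At the start it leans in the stand on a long edge, its top about 15 degrees towards the stand's +x side; rail and ledge touch only its lowest 30 mm. May be absent.
- stand: fixed plywood stand of two steps, 225 mm (its x axis) by 215 mm (y), origin at the centre of its underside; the steps' tops are 62 mm (-x half) and 12 mm above the bench; two slips lean side by side on each step (rows at x = -57 and +57 mm, slips at y = +-51 mm) against a low steel rail, tops leaning to +x.
- scale: fixed spring scale with a grey column 260 mm tall; origin on the bench straight below the hook's seat. The column stands at its +x side (its face 155 mm from the origin, the hook's 76 mm wide cross-piece 135 mm) and the hook's two prongs reach from it towards -x. Clear below the prongs except for a foot 12 mm high.
- hook_seat (a point): where the middle of the carrier's bar comes to rest, midway between the two prongs (8 mm rods along the scale's x axis at y = +-31 mm, each with a V-shaped seat open upward); axes as the scale's; 225 mm above the bench when unloaded, sinks with the load. The bar lies along the scale's y axis. Prongs reach at most 15 mm below this point; behind the seat they rise to 12 mm above it.
- prong_tip (a point): midway between the free tips of the two prongs: 26 mm to the -x side of the hook's seat, tops of the tips 22 mm above the seat. The prongs must pass under the carrier's bar, over the slips and between the bail's uprights, so the carrier comes in from the -x side, from 150 mm out, its bar at least 28 mm higher than the seat, and is then lowered.
- hook (a joint): how far the hook has sunk, m: 0 unloaded, 0.045 at its stop; spring of 300 N/m, damped; with slips in the carrier it settles between about 0.014 and 0.028. A dropped carrier makes it shoot down faster than 0.15 m/s, which is too rough.
- key_top (a point): centre of the top of the console's membrane key, a grey pad 34 by 44 mm facing straight up, 39.5 mm above the bench, in a low fixed console 105 by 135 mm, 36 mm high, with a display window; it moves less than 1 mm and responds to a push of 5 N kept up for a quarter of a second; more than 40 N would damage it.
- mat: fixed black rubber mat, 280 mm (its x axis) by 160 mm (y), 4 mm thick, origin at the centre of its underside; the carrier starts on it, long side along the mat's long side.
- wedge: bystander: loose hardwood wedge 36 by 130 by 28 mm lying on the bench, origin at the centre of its underside
- tin: bystander: loose tin, 72 mm across, 80 mm tall, origin at the centre of its underside
Things that resemble listed ones, but are neither listed nor needed, are in the scene too. Leave any green or pink look-alike of the part that bears slip2_mid alone.

How it is judged:
By the outcome, as a careful person would: the job done as asked, in the order asked, and still so for the second after the job is handed in, with the robot touching nothing.
Of slip0, slip1, slip2, slip3 only 2 to 4 are there at a start; the rules pass over those that are not, and their reading is None.
At some moment in a run one of carrier may be knocked a few centimetres aside while the robot is not near it.
It also fails if it takes over 210 s, if anything falls off the work surface, if the arm or the gripper's body presses on something with over 40 N, if the wrist force passes 120 N, or if a joint passes its speed limit or range.

## Working session

There is one attempt and no reset: what is moved stays moved. The work goes in short steps, Python scripts to look and compute and a tool call to move; the robot and the scene stay as the last step left them, time stands still between calls to the robot, and variables do not carry over. Pictures are saved under pics/ and viewed, and the job is handed in when it is done.

Besides the shell and the picture viewer there is one more tool, called after "Emit:" as name(argument=value, ...), one argument or row to a line, values as JSON. apply_moves: Moves the arm, as the interface text tells. Its arguments: {"type":"object","properties":{"targets":{"type":"array","items":{"type":"array","items":{"type":"array","items":{"type":"number"}}}},"grip_force":{"type":"number"}},"required":["targets"]}

```bash
ls -la; mkdir -p pics
cat > h.py <<'E'
import numpy as np, cv2
from scipy.spatial.transform import Rotation as R
from workcell import env
def shot(name, fn=None):
    im,d=env.snapshot(name)
    if fn: cv2.imwrite('pics/'+fn, im[:,:,::-1]); np.savez('pics/'+fn[:-4]+'.npz',im=im,d=d)
    return im,d
def cal(name):
    c=env.get_calibration(name)
    K=np.array([[c['fx'],0,c['cx']],[0,c['fy'],c['cy']],[0,0,1]])
    return K,np.array(c['distortion'],float),cv2.Rodrigues(np.array(c['rvec'],float))[0],np.array(c['tvec'],float).ravel()
def ray(name,uv):
    K,D,Rm,t=cal(name)
    p=cv2.undistortPoints(np.array(uv,float).reshape(-1,1,2),K,D).reshape(-1,2)
    return -Rm.T@t, np.c_[p,np.ones(len(p))]@Rm
def onz(name,uv,z):
    o,d=ray(name,uv); return o+d*((z-o[2])/d[:,2])[:,None]
def cloud(name,d):
    v,u=np.mgrid[0:d.shape[0],0:d.shape[1]]
    o,r=ray(name,np.stack([u.ravel(),v.ravel()],1))
    return (o+r*d.ravel()[:,None]).reshape(*d.shape,3)
def proj(name,P):
    K,D,Rm,t=cal(name)
    return cv2.projectPoints(np.array(P,float).reshape(-1,1,3),cv2.Rodrigues(Rm)[0],t,K,D)[0].reshape(-1,2)
def Rt():
    s=env.get_obs(); q=s['tool_rot']
    return np.array(s['eef_pos']),R.from_quat([q[1],q[2],q[3],q[0]])
def plan(pos,yaw=None,Rtar=None):
    """share numbers to target TCP pos; yaw: desired world angle of tool x axis pointing down"""
    p,r=Rt()
    if Rtar is None:
        x=np.array([np.cos(yaw),np.sin(yaw),0]);z=np.array([0,0,-1.]);Rtar=R.from_matrix(np.c_[x,np.cross(z,x),z])
    d=r.inv().apply(np.array(pos)-p)/.25
    rv=(r.inv()*Rtar).as_rotvec()/(np.pi/2)
    return np.round(d,4),np.round(rv,4), np.linalg.norm(d)*250/41.7, np.degrees(np.linalg.norm(rv)*np.pi/2)/7.16
E
python3 - <<'E'
from h import *
print(env.get_obs())
for n in('top','side'):
    shot(n,n+'0.png'); K,D,Rm,t=cal(n); print(n,K[0,0],-Rm.T@t,Rm[2])
E
```

```text
total 12
drwxr-xr-x  3 agent agent 4096 Dec  6 21:37 .
drwxr-xr-x 23 root  root  4096 Dec  6 21:37 ..
drwxr-xr-x  2 agent agent 4096 Dec  6 21:37 pics
{'clock': 0.0, 'joints': array([-1.19148775,  0.61593302, -0.01260016,  1.42486155,  0.00812034,
        1.10341657, -0.04042693]), 'joint_velocities': array([ 1.03003048e-03, -1.35467108e-03,  7.37964842e-05,  1.96501341e-04,
       -1.02868730e-03,  1.41919671e-03,  2.50032268e-04]), 'joint_efforts': array([-1.41912670e-05, -4.58937657e+01,  2.09192019e-01, -1.65741920e+01,
       -6.10753731e-02,  2.03998567e-02,  2.21508749e-04]), 'eef_pos': array([0.25629078, 0.59648655, 0.21748466]), 'tool_rot': array([-2.27006636e-04,  2.01497446e-01,  9.79488198e-01, -1.26372620e-03]), 'wrist_force': array([ 0.08984994, -0.06797744, -0.26071103]), 'wrist_torque': array([-0.01832503, -0.01625287, -0.01633312]), 'opening': 0.9962146632501719}
top 514.8835807420062 [ 0.25707826 -0.19768002  1.73913476] [ 0.15614255  0.0070777  -0.98770917]
side 404.66308427351873 [ 0.16047364 -1.15676964  0.85536938] [ 0.2611271   0.79044026 -0.55409099]
```

View pics/top0.png

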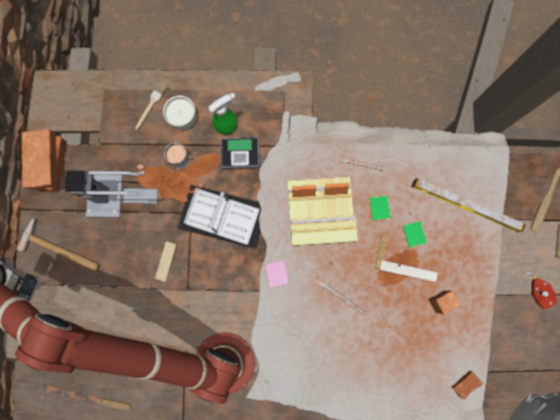

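View pics/side0.png

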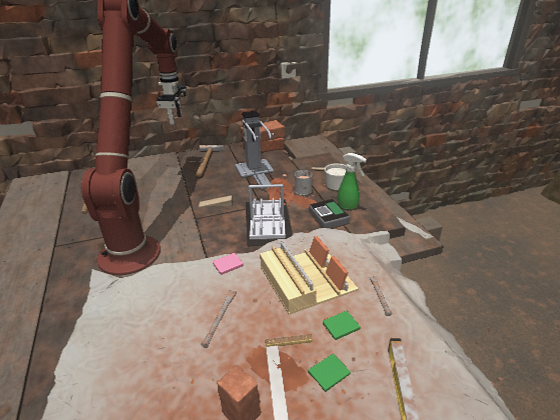

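Run:
```python
from h import *
a=np.load('pics/top0.npz');im=a['im'];
c=cv2.resize(im[120:300,60:380],None,fx=2.5,fy=2.5,interpolation=cv2.INTER_CUBIC);cv2.imwrite('pics/t0z.png',c[:,:,::-1])
b=np.load('pics/side0.npz')['im'];c=cv2.resize(b[100:330,190:390],None,fx=2.6,fy=2.6,interpolation=cv2.INTER_CUBIC);cv2.imwrite('pics/s0z.png',c[:,:,::-1])
P=cloud('top',a['d'])
for u,v in [(305,190),(337,190),(340,205),(340,232),(300,232),(325,215),(225,215),(205,215),(200,190),(240,157),(240,160),(166,260),(275,273),(380,208),(415,235),(105,195),(140,173),(75,182),(177,153),(140,195),(447,302)]: print(u,v,P[v,u].round(3))
```

```text
305 190 [ 0.573 -0.255  0.07 ]
337 190 [ 0.578 -0.362  0.057]
340 205 [ 0.535 -0.378  0.008]
340 232 [ 0.437 -0.372  0.062]
300 232 [ 0.434 -0.241  0.069]
325 215 [ 0.499 -0.326  0.011]
225 215 [0.491 0.011 0.022]
205 215 [0.492 0.083 0.001]
200 190 [0.578 0.103 0.007]
240 157 [ 0.688 -0.034  0.041]
240 160 [ 0.678 -0.034  0.038]
166 260 [0.335 0.209 0.005]
275 273 [ 0.3   -0.161  0.014]
380 208 [ 0.527 -0.514  0.011]
415 235 [ 0.436 -0.633  0.012]
105 195 [0.547 0.421 0.049]
140 173 [0.582 0.246 0.246]
75 182 [0.549 0.441 0.258]
177 153 [0.694 0.179 0.058]
140 195 [ 0.257 -0.198  1.739]
447 302 [ 0.216 -0.69   0.171]
```

View pics/t0z.png

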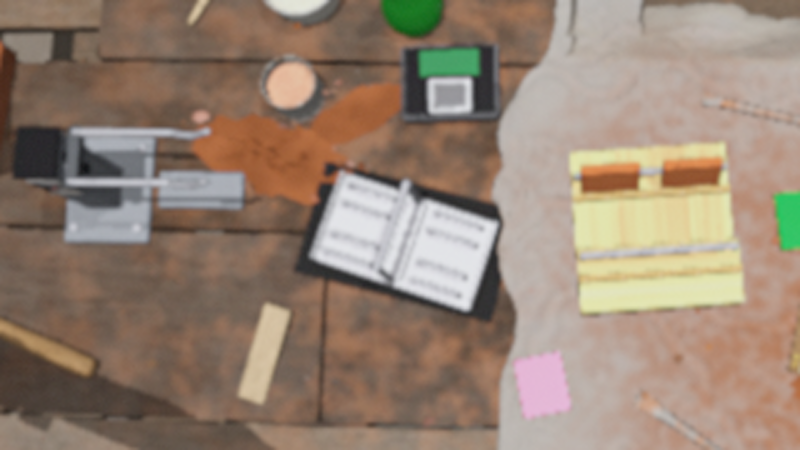

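View pics/s0z.png

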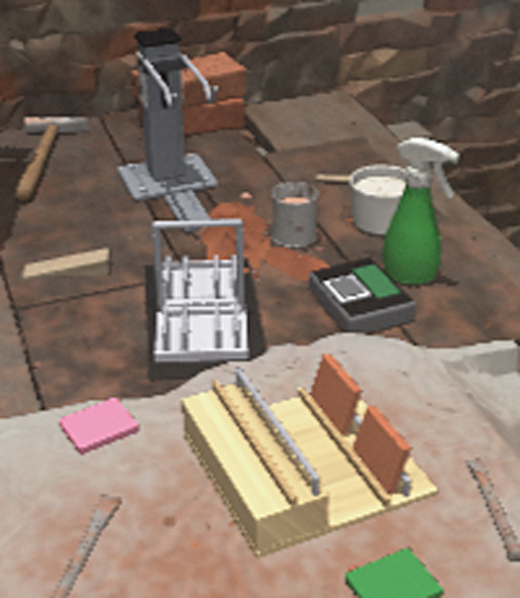

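```bash
cat > m.py <<'E'
from h import *
def rect(name,mask,z,off=(0,0)):
    cs,_=cv2.findContours(mask.astype(np.uint8),cv2.RETR_EXTERNAL,cv2.CHAIN_APPROX_NONE)
    c=max(cs,key=cv2.contourArea).reshape(-1,2)+np.array(off)
    P=onz(name,c,z)[:,:2]
    r=cv2.minAreaRect((P*1000).astype(np.float32))
    return r,c
E
python3 - <<'E'
from m import *
im=np.load('pics/top0.npz')['im'];sd=np.load('pics/side0.npz')['im']
hsv=cv2.cvtColor(im,cv2.COLOR_RGB2HSV)
for p in [(225,215),(205,215),(243,225),(305,190),(305,200),(240,157),(232,157),(305,183),(166,260),(220,215),(120,195),(265,205)]: print(p,im[p[1],p[0]],hsv[p[1],p[0]])
# carrier plate
k=np.zeros(im.shape[:2],bool);k[180:250,170:270]=1
m=(hsv[...,2]>130)&(hsv[...,1]<50)&k
m=cv2.morphologyEx(m.astype(np.uint8),cv2.MORPH_CLOSE,np.ones((7,7)))
m=cv2.morphologyEx(m,cv2.MORPH_OPEN,np.ones((9,9)))
r,c=rect('top',m,.010);print('carrier plate',r)
# mat
m2=(((hsv[...,2]<60)|(m>0))&k).astype(np.uint8)
m2=cv2.morphologyEx(m2,cv2.MORPH_OPEN,np.ones((5,5)))
r2,c2=rect('top',m2,.004);print('mat',r2)
# slips
for lo,hi in((285,320),(320,355)):
    k=np.zeros(im.shape[:2],bool);k[175:205,lo:hi]=1
    s=k&(hsv[...,0]<12)&(hsv[...,1]>150)
    n,l,st,ce=cv2.connectedComponentsWithStats(s.astype(np.uint8))
    i=1+np.argmax(st[1:,4]);print(st[i],ce[i])
    cols=np.arange(st[i,0]+4,st[i,0]+st[i,2]-4)
    top=np.array([np.where(l[:,x]==i)[0].min()-.5 for x in cols])
    f=np.polyfit(cols,top,1);e=np.array([st[i,0]-.5,st[i,0]+st[i,2]-.5])
    P=onz('top',np.c_[e,np.polyval(f,e)],.0748);print('slip far top corners',P.round(4),'len',np.linalg.norm(P[1]-P[0]),'yaw',np.degrees(np.arctan2(*(P[0]-P[1])[1::-1])))
# stand
k=np.zeros(im.shape[:2],bool);k[165:255,280:365]=1
s=k&(hsv[...,0]>18)&(hsv[...,0]<35)&(hsv[...,1]>60)&(hsv[...,2]>150)
s=cv2.morphologyEx(s.astype(np.uint8),cv2.MORPH_CLOSE,np.ones((25,25)))
r,c=rect('top',s,.012);print('stand',r)
cv2.imwrite('pics/masks.png',cv2.resize(np.hstack([m,m2])[150:300]*255,None,fx=.7,fy=.7))
E
```

```text
(225, 215) [210 210 214] [120   5 214]
(205, 215) [210 211 215] [114   6 215]
(243, 225) [227 228 231] [113   4 231]
(305, 190) [147  85  49] [ 11 170 147]
(305, 200) [213 207 153] [ 27  72 213]
(240, 157) [153 152 156] [128   7 156]
(232, 157) [204 205 209] [114   6 209]
(305, 183) [224 222 167] [ 29  65 224]
(166, 260) [210 191 161] [ 18  60 210]
(220, 215) [218 219 222] [113   5 222]
(120, 195) [133 131 135] [135   8 135]
(265, 205) [188 177 170] [ 12  24 188]
carrier plate ((507.0397644042969, 5.23944091796875), (212.73941040039062, 283.1622009277344), 1.4187324047088623)
mat ((501.11175537109375, 5.7764892578125), (227.09768676757812, 284.140869140625), 1.4121981859207153)
[293 188  22   8 129] [303.44186047 191.8372093 ]
slip far top corners [[ 0.572  -0.2142  0.0748]
 [ 0.5799 -0.2864  0.0748]] len 0.0727239468908077 yaw 96.24640169086754
[326 186  22   8 128] [335.859375 189.671875]
slip far top corners [[ 0.5859 -0.3227  0.0748]
 [ 0.5848 -0.3953  0.0748]] len 0.07266897992209391 yaw 89.12582559080292
stand ((514.0191040039062, -316.84844970703125), (225.014892578125, 223.42361450195312), 5.41848611831665)
```

Run:
```python
from m import *
im=np.load('pics/top0.npz')['im']
def z(n,x0,y0,w,h,f,src=im):
    c=cv2.resize(src[y0:y0+h,x0:x0+w],None,fx=f,fy=f,interpolation=cv2.INTER_CUBIC)[:,:,::-1].copy()
    for i in range(0,w,10): cv2.putText(c,str(x0+i),(i*f,8),0,.3,(255,0,0),1);cv2.line(c,(i*f,0),(i*f,h*f),(255,0,0),1) if i%20==0 else 0
    for i in range(0,h,10): cv2.putText(c,str(y0+i),(0,i*f+4),0,.3,(0,0,255),1);cv2.line(c,(0,i*f),(w*f,i*f),(0,0,255),1) if i%20==0 else 0
    cv2.imwrite('pics/'+n,c)
z('zc.png',170,180,100,72,8)
z('zs.png',280,170,84,78,7)
z('zh.png',60,160,105,65,7)
z('zk.png',215,130,55,45,10)
```

```text
(no output)
```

View pics/zc.png

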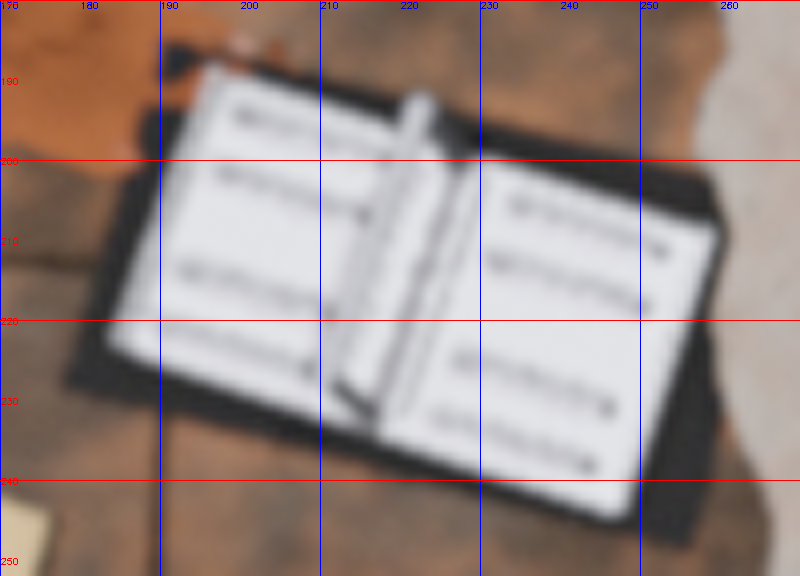

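View pics/zs.png

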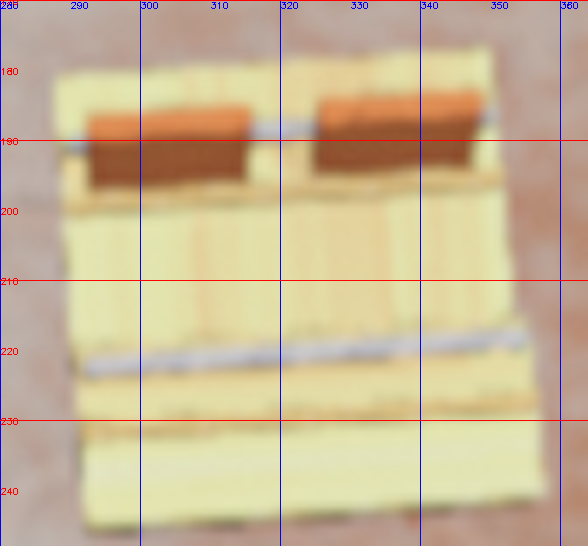

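View pics/zh.png

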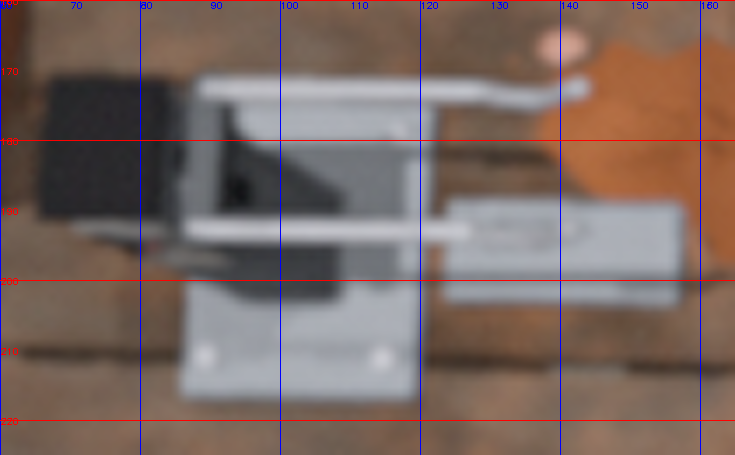

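View pics/zk.png

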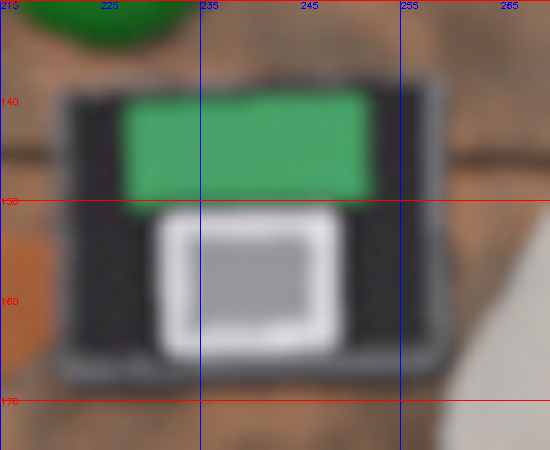

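```bash
cat >> m.py <<'E'
def carrier_top(im,poly,z=.010,thr=140,ret=False):
    """plate rect from white mask within a polygon of pixels; robust edge lines in plane z"""
    hsv=cv2.cvtColor(im,cv2.COLOR_RGB2HSV)
    k=np.zeros(im.shape[:2],np.uint8);cv2.fillPoly(k,[np.array(poly,np.int32)],1)
    m=((hsv[...,2]>thr)&(hsv[...,1]<40)&(k>0)).astype(np.uint8)
    m=cv2.morphologyEx(m,cv2.MORPH_CLOSE,np.ones((5,5)))
    r,c=rect('top',m,z)
    return r,c,m
E
python3 - <<'E'
from m import *
im=np.load('pics/top0.npz')['im']
cor=np.array([[195,187],[258.5,207.5],[247,244.5],[182.5,222.5]])
P=onz('top',cor,.010);print(P.round(4));c=P.mean(0)[:2]
print('c',c,'sides',[np.linalg.norm(P[i]-P[(i+1)%4]).round(4) for i in range(4)])
a=(P[0]-P[1]+P[3]-P[2]);print('long yaw',np.degrees(np.arctan2(a[1],a[0])));b=(P[0]-P[3]+P[1]-P[2]);print('short yaw',np.degrees(np.arctan2(b[1],b[0])))
poly=cor.mean(0)+(cor-cor.mean(0))*1.06
r,cc,m=carrier_top(im,poly);print(r)
# bar expected pixel with that pose
yaw=np.arctan2(b[1],b[0])
bx=np.array([np.cos(yaw),np.sin(yaw)])
print('bar px',proj('top',[[*(c+bx*s*.056),.15] for s in(1,0,-1)]).round(1),proj('side',[[*(c+bx*s*.056),.15] for s in(1,0,-1)]).round(1))
px=proj('side',[[*P[i,:2],.010] for i in range(4)]).round(1);print('side corners',px)
# mat corners
# slips
S=np.array([[292,186],[315,185],[325,184],[348.3,182.5]])-.0
Q=onz('top',S,.0748);print('slip far corners',Q.round(4),np.linalg.norm(Q[0]-Q[1]),np.linalg.norm(Q[2]-Q[3]))
d=Q[0]-Q[3];print('yaw',np.degrees(np.arctan2(d[1],d[0])))
# stand corners: low far ones z=.012, near z=.062
T=np.vstack([onz('top',[[287.5,180.5],[350,176.5]],.012),onz('top',[[292,246],[357.5,241]],.0)]);print('stand',T.round(4),T.mean(0))
# key
kk=onz('top',[[237.5-.5+1.5,157.3]],.0395);print('key~',kk)
sd=np.load('pics/side0.npz')['im']
sd2=sd[170:260,220:300];c2=cv2.resize(sd2,None,fx=8,fy=6.5,interpolation=cv2.INTER_CUBIC)[:,:,::-1];cv2.imwrite('pics/zc2.png',c2)
E
```

```text
[[ 0.5875  0.1201  0.01  ]
 [ 0.5206 -0.1003  0.01  ]
 [ 0.394  -0.0651  0.01  ]
 [ 0.4639  0.1572  0.01  ]]
c [0.4915104  0.02798906] sides [np.float64(0.2304), np.float64(0.1315), np.float64(0.233), np.float64(0.1291)]
long yaw 72.82384491580046
short yaw -16.124129127839126
((492.8447570800781, 25.055130004882812), (231.31492614746094, 135.0343475341797), 72.92247772216797)
bar px [[220.6 192.3]
 [215.  209.1]
 [209.3 226.1]] [[282.2 184.5]
 [266.2 185.2]
 [250.1 185.8]]
side corners [[284.2 200.9]
 [286.7 236.3]
 [248.6 238.2]
 [251.3 202. ]]
slip far corners [[ 0.5845 -0.2123  0.0748]
 [ 0.5894 -0.288   0.0748]
 [ 0.5934 -0.3209  0.0748]
 [ 0.6001 -0.398   0.0748]] 0.07586352723506178 0.07730367193665819
yaw 94.77998343607298
stand [[ 0.6158 -0.1971  0.012 ]
 [ 0.6341 -0.4114  0.012 ]
 [ 0.3928 -0.2166  0.    ]
 [ 0.4138 -0.4385  0.    ]] [ 0.5141337  -0.31590536  0.006     ]
key~ [[ 0.68743211 -0.0290124   0.0395    ]]
```

View pics/zc2.png

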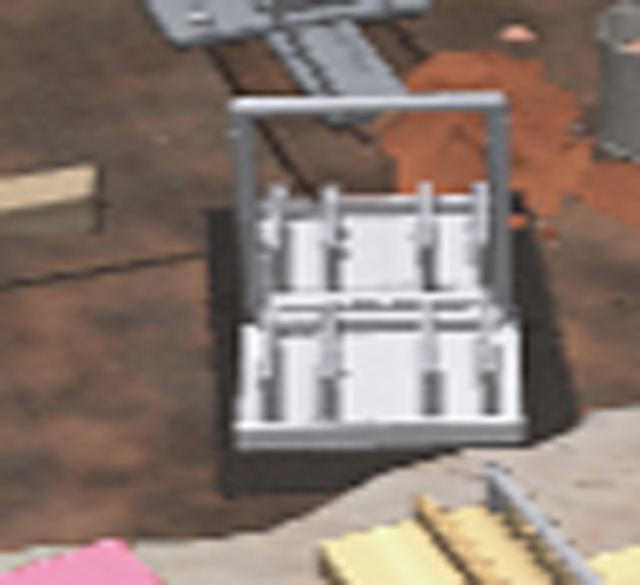

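Run:
```python
from m import *
for n,fn in(('top','top0'),('side','side0')):
    a=np.load(f'pics/{fn}.npz');im=a['im'];P=cloud(n,a['d'])
    hsv=cv2.cvtColor(im,cv2.COLOR_RGB2HSV)
    for nm,yl,yh in(('A',-.30,-.20),('B',-.42,-.305)):
        m=(hsv[...,0]<15)&(hsv[...,1]>130)&(P[...,0]>.5)&(P[...,0]<.64)&(P[...,1]>yl)&(P[...,1]<yh)&(P[...,2]>.02)&(P[...,2]<.1)
        q=P[m];print(n,nm,len(q),q.mean(0).round(4),np.percentile(q,[2,98],axis=0).round(4).tolist())
        c=q.mean(0);u,s,vt=np.linalg.svd(q-c);print('normal',vt[2].round(3),(s/np.sqrt(len(q))).round(4))
    if n=='side': 
        v,u=np.where((hsv[...,0]<15)&(hsv[...,1]>130)&(P[...,0]>.5)&(P[...,0]<.64)&(P[...,1]<-.2)&(P[...,1]>-.42)); print(u.min(),u.max(),v.min(),v.max())
for c in ([.572,-.2515,.0452],[.5817,-.3608,.0452]):
    st=np.radians(4.8);X=np.array([np.cos(st),np.sin(st),0]);Y=np.array([-X[1],X[0],0]);Z=np.array([0,0,1.]);t=np.radians(15)
    U=X*np.sin(t)+Z*np.cos(t);N=X*np.cos(t)-Z*np.sin(t)
    print(proj('side',[c+.0325*a*U+.007*b*N+.04*e*Y for a in(1,) for b in(-1,1) for e in(-1,1)]).round(1).tolist())
sd=np.load('pics/side0.npz')['im'];cv2.imwrite('pics/zs2.png',cv2.resize(sd[225:305,295:375],None,fx=7,fy=7,interpolation=cv2.INTER_CUBIC)[:,:,::-1])
```

```text
top A 218 [ 0.572  -0.2512  0.0592] [[0.5602, -0.2858, 0.0262], [0.5855, -0.216, 0.0836]]
normal [-0.941 -0.08   0.328] [0.021  0.0186 0.003 ]
top B 226 [ 0.5818 -0.3589  0.0595] [[0.5699, -0.3941, 0.0252], [0.5953, -0.3241, 0.0816]]
normal [-0.929 -0.081  0.361] [0.0214 0.0179 0.0033]
side A 269 [ 0.5714 -0.2567  0.0537] [[0.5601, -0.2919, 0.0223], [0.5852, -0.2157, 0.0787]]
normal [-0.945 -0.092  0.312] [0.0239 0.0188 0.0024]
side B 309 [ 0.581  -0.3655  0.0546] [[0.5699, -0.3999, 0.0233], [0.5948, -0.3251, 0.0788]]
normal [-0.944 -0.085  0.32 ] [0.0234 0.0188 0.0023]
310 347 237 289
[[325.0, 250.1], [312.8, 235.7], [328.8, 249.9], [316.6, 235.5]]
[[343.9, 272.5], [330.0, 255.9], [348.0, 272.1], [333.9, 255.6]]
```

View pics/zs2.png

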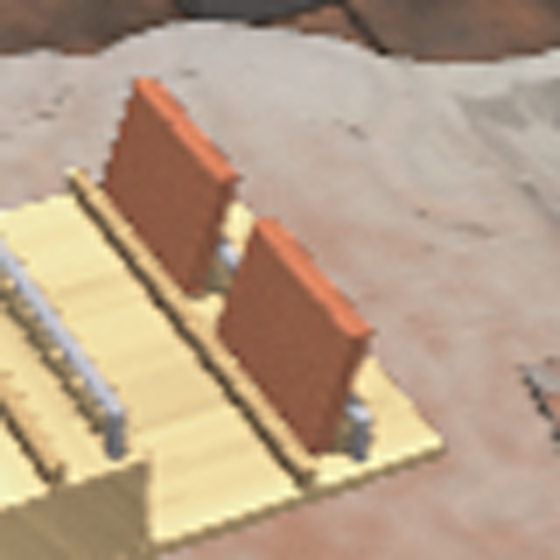

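```bash
cat >> h.py <<'E'
def pp(pos,yawdeg=None,Rtar=None):
    d,r,a,b=plan(pos,None if yawdeg is None else np.radians(yawdeg),Rtar); print(d,r,'rows %.1f %.1f'%(a,b))
def tiltR(st=5.,t=15.):
    st,t=np.radians([st,t]);X=np.array([np.cos(st),np.sin(st),0]);Y=np.array([-X[1],X[0],0]);Z=np.array([0,0,1.])
    U=X*np.sin(t)+Z*np.cos(t);N=X*np.cos(t)-Z*np.sin(t)
    return R.from_matrix(np.c_[Y,N,-U]),U
E
python3 - <<'E'
from h import *
pp([.35,.38,.34],130)
E
```

```text
[-0.6862 -0.6491 -0.488 ] [-0.0014  0.0004  0.2972] rows 6.4 3.7
```

Emit:
apply_moves(
  targets=[
    [[0.65, -0.34, -0.32, -0.3, 0, 0, 0.15], [0.65, -0.68, -0.65, -0.49, 0, 0, 0.3], [0.65, -0.68, -0.65, -0.49, 0, 0, 0.3], [0.65, -0.68, -0.65, -0.49, 0, 0, 0.3], [0.65, -0.68, -0.65, -0.49, 0, 0, 0.3], [0.65, -0.68, -0.65, -0.49, 0, 0, 0.3], [0.65, -0.68, -0.65, -0.49, 0, 0, 0.3], [0.65, -0.68, -0.65, -0.49, 0, 0, 0.3]],
  ],
)

```text
clock: 0.77
eef_pos: [0.3517, 0.3769, 0.3428]
tool_rot: [0.002, 0.428, 0.904, 0.001]
wrist_force: [-0.2, 0.5, 0.6]
opening: 0.647
```

Run:
```python
from h import *
pp([.48,.17,.34],110)
```

```text
[-0.9656 -0.1269  0.0132] [0.0017 0.0012 0.2143] rows 5.8 2.7
```

Emit:
apply_moves(
  targets=[
    [[0.65, -0.96, -0.12, 0, 0, 0, 0.2], [0.65, -0.96, -0.12, 0, 0, 0, 0.2], [0.65, -0.96, -0.12, 0, 0, 0, 0.2], [0.65, -0.96, -0.12, 0, 0, 0, 0.2], [0.65, -0.96, -0.12, 0, 0, 0, 0.2], [0.65, -0.96, -0.12, 0, 0, 0, 0.2]],
  ],
)

```text
clock: 1.27
eef_pos: [0.4806, 0.1724, 0.3419]
tool_rot: [0.001, 0.563, 0.826, 0.0]
wrist_force: [0.6, 0.6, 0.4]
opening: 0.651
```

Run:
```python
from h import *
pp([.56,-.03,.32],95)
```

```text
[-8.696e-01 -7.000e-04  8.830e-02] [0.0006 0.0005 0.1828] rows 5.2 2.3
```

Emit:
apply_moves(
  targets=[
    [[0.65, -0.87, 0, 0.09, 0, 0, 0.18], [0.65, -0.87, 0, 0.09, 0, 0, 0.18], [0.65, -0.87, 0, 0.09, 0, 0, 0.18], [0.65, -0.87, 0, 0.09, 0, 0, 0.18], [0.65, -0.87, 0, 0.09, 0, 0, 0.18], [0.65, -0.87, 0, 0.09, 0, 0, 0.18]],
  ],
)

```text
clock: 1.77
eef_pos: [0.561, -0.0361, 0.3171]
tool_rot: [0.001, 0.677, 0.736, -0.003]
wrist_force: [-0.0, -1.3, -0.4]
opening: 0.655
```

Run:
```python
from h import *
Rr,U=tiltR();c=np.array([.572,-.253,.0452]);print(U)
pp(c+U*.11,Rtar=Rr)
```

```text
[0.25783416 0.02255757 0.96592583]
[-0.8642  0.0863  0.6671] [ 0.1654  0.0031 -0.0025] rows 6.6 2.1
```

Emit:
apply_moves(
  targets=[
    [[0.65, -0.86, 0.09, 0.4, 0.165, 0, 0], [0.65, -0.86, 0.09, 0.4, 0.165, 0, 0], [0.65, -0.86, 0.09, 0.4, 0.165, 0, 0], [0.65, -0.86, 0.09, 0.66, 0.165, 0, 0], [0.65, -0.86, 0.09, 0.66, 0.165, 0, 0], [0.65, -0.86, 0.09, 0.66, 0.165, 0, 0], [0.65, -0.86, 0.09, 0.66, 0.165, 0, 0], [0.65, -0.86, 0.09, 0.66, 0.165, 0, 0]],
  ],
)

```text
clock: 2.43
eef_pos: [0.5974, -0.2517, 0.1447]
tool_rot: [-0.092, 0.672, 0.727, -0.101]
wrist_force: [-2.0, -1.0, -0.0]
opening: 0.649
```

Run:
```python
from h import *
Rr,U=tiltR();c=np.array([.572,-.253,.0452])
pp(c+U*.004,Rtar=Rr)
shot('side','s1.png');print(env.get_obs()['joints'])
```

```text
[0.004  0.0098 0.3947] [-0.0079  0.0004 -0.0056] rows 2.4 0.1
[ 0.10483018  0.84438319  0.42843997  1.27272944 -0.18764418  1.31804023
  0.58807659]
```

View pics/s1.png

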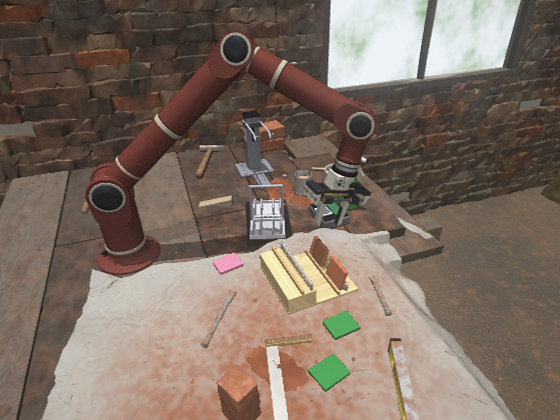

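Run:
```python
from h import *
p,r=Rt();print(proj('side',[p]),p); print(env.get_obs()['clock'])
im=np.load('pics/s1.npz')['im'];cv2.imwrite('pics/z1.png',cv2.resize(im[160:300,260:400],None,fx=4,fy=4,interpolation=cv2.INTER_CUBIC)[:,:,::-1])
```

```text
[[326.95121529 222.44405908]] [ 0.59911214 -0.24914056  0.14759796]
2.4833
```

View pics/z1.png

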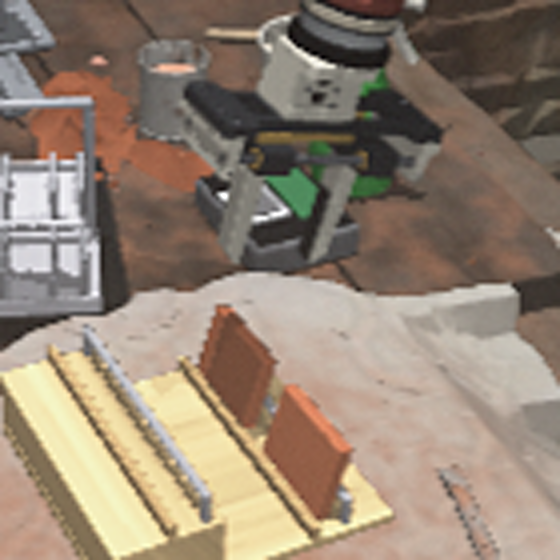

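Emit:
apply_moves(
  targets=[
    [[0.65, 0, 0.01, 0.1, 0, 0, 0], [0.65, 0, 0.01, 0.2, 0, 0, 0], [0.65, 0, 0.01, 0.3, 0, 0, 0], [0.65, 0, 0.01, 0.39, 0, 0, 0], [0.65, 0, 0.01, 0.39, 0, 0, 0], [0.65, 0, 0.01, 0.39, 0, 0, 0]],
  ],
)

```text
clock: 2.98
eef_pos: [0.5765, -0.2482, 0.0526]
tool_rot: [-0.092, 0.67, 0.73, -0.099]
wrist_force: [0.3, 0.1, 0.8]
opening: 0.649
```

Run:
```python
from h import *
Rr,U=tiltR();c=np.array([.572,-.253,.0452])
pp(c+U*.004,Rtar=Rr);im,d=shot('side','s2.png')
pp(c+U*.004,Rtar=Rr)
cv2.imwrite('pics/z2.png',cv2.resize(im[200:300,280:380],None,fx=5,fy=5,interpolation=cv2.INTER_CUBIC)[:,:,::-1])
```

```text
[-0.0176 -0.0111  0.0176] [-0.0056 -0.001  -0.0016] rows 0.2 0.1
[-0.0126 -0.0136  0.0239] [-0.0037  0.0002 -0.002 ] rows 0.2 0.1
```

View pics/z2.png

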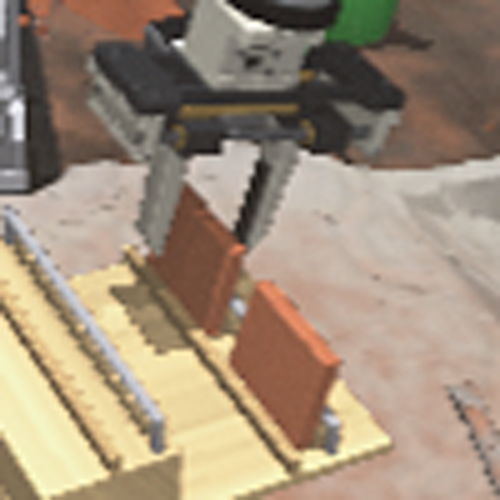

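Run:
```python
from h import *
p,r=Rt();N=r.as_matrix()[:,1];print(p)
print(proj('side',[p,p-N*.03,p+N*.03,[.572,-.253,.0452]]).round(1)); print((proj('side',[p,p-N*.03,p+N*.03])-[280,200])*5)
im,d=shot('side','s3.png');P=cloud('side',d)
for u,v in[(310,246),(309,240),(331,244),(312,236),(320,250)]: print(u,v,P[v,u].round(3),im[v,u])
im,d=shot('top','t3.png');cv2.imwrite('pics/z3.png',cv2.resize(im[150:260,270:380],None,fx=5,fy=5,interpolation=cv2.INTER_CUBIC)[:,:,::-1])
```

```text
[ 0.57759508 -0.24934531  0.05392238]
[[319.4 248.2]
 [311.2 248.7]
 [327.4 247.8]
 [318.1 251.5]]
[[197.08923419 241.24849493]
 [156.22611485 243.64758055]
 [237.07163095 238.90119533]]
310 246 [ 0.54  -0.262  0.082] [135 130 121]
309 240 [ 0.542 -0.247  0.094] [110 107  99]
331 244 [ 0.614 -0.254  0.065] [118 114 106]
312 236 [ 0.548 -0.257  0.115] [121 117 107]
320 250 [ 0.572 -0.266  0.061] [117  78  60]
```

View pics/z3.png

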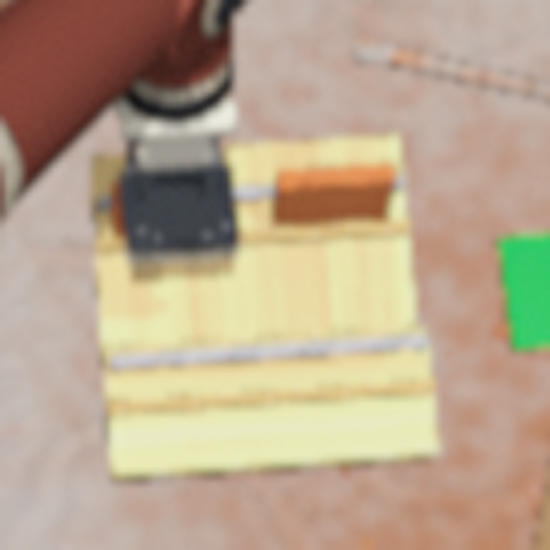

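Emit:
apply_moves(
  targets=[
    [[0.65, -0.01, -0.013, 0.02, 0, 0, 0], [0.65, -0.01, -0.013, 0.02, 0, 0, 0], [0.1, -0.01, -0.013, 0.02, 0, 0, 0], [0.1, -0.01, -0.013, 0.02, 0, 0, 0], [0.1, -0.01, -0.013, 0.02, 0, 0, 0], [0.1, -0.01, -0.013, 0.02, 0, 0, 0], [0, -0.01, -0.013, 0.02, 0, 0, 0], [0, -0.01, -0.013, 0.02, 0, 0, 0], [0, -0.01, -0.013, 0.02, 0, 0, 0]],
  ],
  grip_force=20,
)

```text
clock: 3.88
eef_pos: [0.5738, -0.2536, 0.0509]
tool_rot: [-0.089, 0.671, 0.729, -0.099]
wrist_force: [-1.1, -0.0, 0.5]
opening: 0.196
```

Run:
```python
from h import *
Rr,U=tiltR();c=np.array([.572,-.253,.0452])
pp(c+U*.004,Rtar=Rr);print(env.get_obs()['opening'],env.get_obs()['wrist_force'])
im,d=shot('side','s4.png');im2,d=shot('top','t4.png')
cv2.imwrite('pics/z4.png',cv2.resize(im[200:300,280:380],None,fx=5,fy=5,interpolation=cv2.INTER_CUBIC)[:,:,::-1])
```

```text
[ 0.0028 -0.0006  0.0079] [-0.0025  0.0012 -0.0028] rows 0.1 0.0
0.1962472163482592 [-1.09686008 -0.01267237  0.51658082]
```

View pics/z4.png

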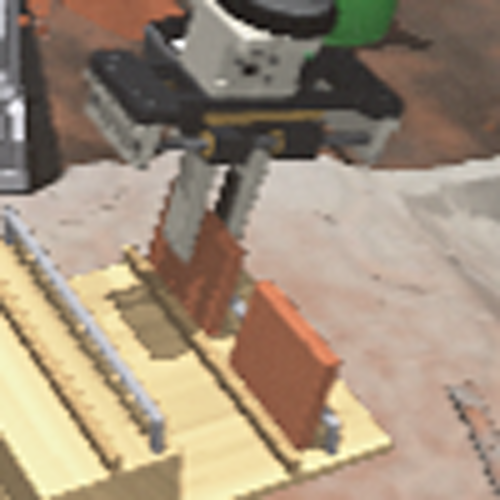

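Emit:
apply_moves(
  targets=[
    [[0, 0, 0, 0, 0, 0, 0], [0, 0, 0, 0, 0, 0, 0], [0, 0, 0, 0, 0, 0, 0], [0, 0, 0, -0.02, 0, 0, 0], [0, 0, 0, -0.06, 0, 0, 0], [0, 0, 0, -0.12, 0, 0, 0], [0, 0, 0, -0.2, 0, 0, 0], [0, 0, 0, -0.3, 0, 0, 0], [0, 0, 0, -0.4, 0, 0, 0], [0, 0, 0, -0.4, 0, 0, 0]],
  ],
)

```text
clock: 4.82
eef_pos: [0.6045, -0.2523, 0.1534]
tool_rot: [-0.082, 0.671, 0.73, -0.096]
wrist_force: [1.6, -0.7, 0.4]
opening: 0.149
```

Run:
```python
from h import *
im,d=shot('side','s5.png')
cv2.imwrite('pics/z5.png',cv2.resize(im[170:300,260:390],None,fx=5,fy=5,interpolation=cv2.INTER_CUBIC)[:,:,::-1])
p,r=Rt();M=r.as_matrix()
# if centre 4..6mm below TCP along tool z
C=p+M[:,2]*.006
print(p,(proj('side',[C+M[:,0]*a*.04+M[:,1]*-.007+M[:,2]*b*.0325 for a,b in((1,1),(1,-1),(-1,-1),(-1,1))])-[260,170])*5)
pp([.56,-.16,.32],73)
```

```text
[ 0.60277223 -0.25181739  0.15071994] [[285.47761096 279.2891634 ]
 [312.16179003 188.63915588]
 [377.96704092 255.88010349]
 [348.32976586 349.53715356]]
[ 0.3759 -0.3078 -0.6218] [-0.161   0.0354  0.2408] rows 4.7 3.7
```

View pics/z5.png

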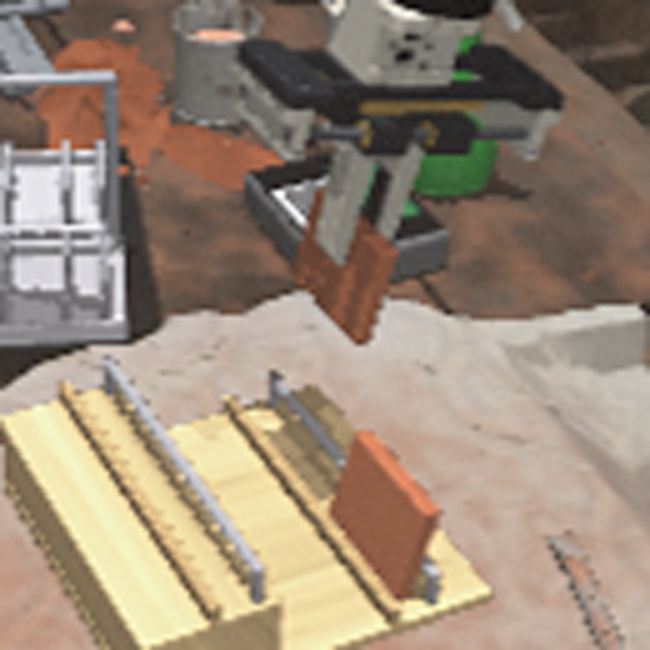

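```bash
cat > inhand.py <<'E'
from h import *
def inhand(tag):
    p,r=Rt();M=r.as_matrix();ps=[p]
    for n in('side','top'):
        im,d=shot(n,f'{n[0]}{tag}.png');P=cloud(n,d);ps.append(Rt()[0])
        hsv=cv2.cvtColor(im,cv2.COLOR_RGB2HSV);L=(P-p)@M
        m=(hsv[...,0]<15)&(hsv[...,1]>120)&(np.abs(L)<[.06,.025,.06]).all(-1)
        q=L[m]
        if len(q)>20:
            print(n,len(q),'tool-frame pct',np.percentile(q,[3,50,97],axis=0).round(4).tolist())
    print(np.array(ps).round(4))
E
python3 - <<'E'
from inhand import *
inhand('6')
E
```

```text
side 262 tool-frame pct [[-0.0382, -0.0081, -0.0276], [-0.0179, -0.0055, 0.0115], [0.0369, 0.0019, 0.0352]]
top 29 tool-frame pct [[-0.0186, -0.0112, -0.0248], [0.0351, -0.007, -0.0096], [0.0385, 0.0011, 0.0242]]
[[ 0.6028 -0.2518  0.1507]
 [ 0.601  -0.2511  0.1485]
 [ 0.5999 -0.2507  0.1471]]
```

```bash
cat >> h.py <<'E'
C0=np.array([.4915,.028]);CY=73.3
def slot(a,b,z,c=None,cy=None):
    c=C0 if c is None else np.array(c);t=np.radians(CY if cy is None else cy)
    ex=np.array([np.cos(t),np.sin(t)]);ey=np.array([ex[1],-ex[0]])
    return [*(c+a*ex+b*ey),z]
E
python3 - <<'E'
from h import *
print(slot(-.062,.035,.2));pp([.56,-.14,.22],73.3)
E
```

```text
[np.float64(0.5072074350889039), np.float64(-0.04144261287514944), 0.2]
[ 0.4538 -0.1947 -0.2507] [-0.1662  0.0332  0.2371] rows 3.3 3.7
```

Emit:
apply_moves(
  targets=[
    [[0, 0.1, -0.05, -0.25, -0.04, 0.01, 0.06], [0, 0.2, -0.1, -0.25, -0.08, 0.015, 0.12], [0, 0.3, -0.15, -0.25, -0.12, 0.025, 0.18], [0, 0.45, -0.2, -0.25, -0.165, 0.033, 0.24], [0, 0.45, -0.2, -0.25, -0.165, 0.033, 0.24], [0, 0.45, -0.2, -0.25, -0.165, 0.033, 0.24], [0, 0.45, -0.2, -0.25, -0.165, 0.033, 0.24], [0, 0.45, -0.2, -0.25, -0.165, 0.033, 0.24]],
  ],
)

```text
clock: 5.63
eef_pos: [0.5593, -0.1423, 0.2198]
tool_rot: [0.0, 0.804, 0.595, -0.002]
wrist_force: [0.5, 0.2, -2.1]
opening: 0.147
```

Run:
```python
from h import *
pp(slot(-.062,.035,.13),73.3)
```

```text
[ 0.3258 -0.3166  0.3587] [-0.001   0.0017 -0.0033] rows 3.5 0.0
```

Emit:
apply_moves(
  targets=[
    [[0, 0.16, -0.16, 0, 0, 0, 0], [0, 0.32, -0.31, 0.1, 0, 0, 0], [0, 0.325, -0.316, 0.25, 0, 0, 0], [0, 0.325, -0.316, 0.36, 0, 0, 0], [0, 0.325, -0.316, 0.36, 0, 0, 0], [0, 0.325, -0.316, 0.36, 0, 0, 0], [0, 0.325, -0.316, 0.36, 0, 0, 0]],
  ],
)

```text
clock: 6.22
eef_pos: [0.5099, -0.0445, 0.1311]
tool_rot: [0.002, 0.805, 0.594, -0.001]
wrist_force: [0.2, -0.8, -0.4]
opening: 0.147
```

Run:
```python
from inhand import *
inhand('7');pp(slot(-.062,.035,.13),73.3)
im=np.load('pics/s7.npz')['im'];cv2.imwrite('pics/z7.png',cv2.resize(im[150:260,210:320],None,fx=5.5,fy=5.5,interpolation=cv2.INTER_CUBIC)[:,:,::-1])
im=np.load('pics/t7.npz')['im'];cv2.imwrite('pics/z7t.png',cv2.resize(im[170:260,170:270],None,fx=6,fy=6,interpolation=cv2.INTER_CUBIC)[:,:,::-1])
```

```text
side 90 tool-frame pct [[-0.0401, -0.0058, -0.029], [-0.0318, -0.0006, -0.0236], [0.0313, 0.0049, 0.0284]]
top 22 tool-frame pct [[-0.0381, -0.0068, -0.0322], [-0.0332, 0.0005, -0.0267], [-0.0245, 0.0069, -0.0115]]
[[ 0.5099 -0.0445  0.1311]
 [ 0.5102 -0.0446  0.1317]
 [ 0.51   -0.0443  0.1319]]
[ 0.0076 -0.014   0.0073] [ 0.0027  0.0018 -0.0051] rows 0.1 0.1
```

View pics/z7.png

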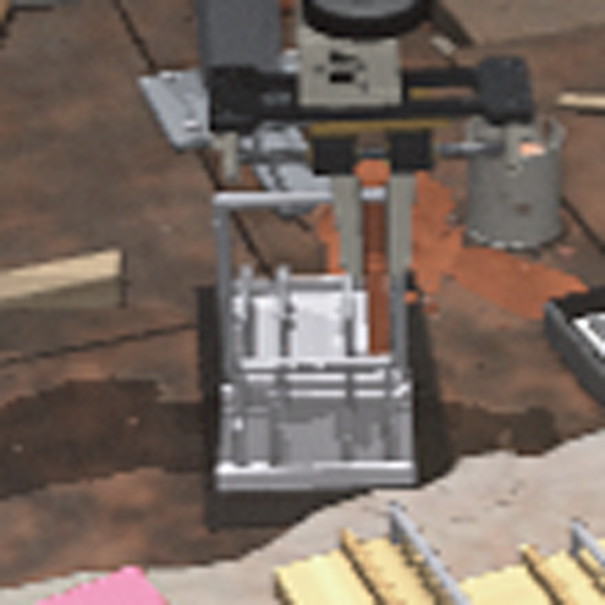

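View pics/z7t.png

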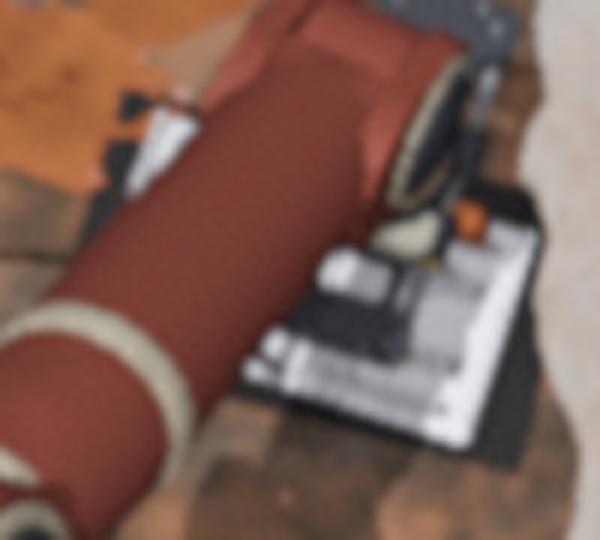

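Emit:
apply_moves(
  targets=[
    [[0, 0.008, -0.015, 0.05, 0, 0, 0], [0, 0.008, -0.015, 0.1, 0, 0, 0], [0, 0.008, -0.015, 0.12, 0, 0, 0], [0, 0.008, -0.015, 0.12, 0, 0, 0], [0, 0.008, -0.015, 0.12, 0, 0, 0]],
  ],
)

```text
clock: 6.73
eef_pos: [0.5081, -0.0422, 0.1028]
tool_rot: [0.003, 0.805, 0.593, 0.001]
wrist_force: [-0.4, 0.1, -1.7]
opening: 0.151
```

Run:
```python
from inhand import *
inhand('8');pp(slot(-.062,.035,.045),73.3)
im=np.load('pics/s8.npz')['im'];cv2.imwrite('pics/z8.png',cv2.resize(im[165:245,230:310],None,fx=7.5,fy=7.5,interpolation=cv2.INTER_CUBIC)[:,:,::-1])
```

```text
side 77 tool-frame pct [[-0.0407, -0.0047, -0.0303], [-0.0318, -0.0002, -0.0246], [0.0339, 0.0043, 0.032]]
[[ 0.5081 -0.0422  0.1028]
 [ 0.5081 -0.042   0.1029]
 [ 0.5081 -0.0419  0.1029]]
[ 0.0013 -0.0053  0.2315] [ 0.0042  0.0016 -0.0055] rows 1.4 0.1
```

View pics/z8.png

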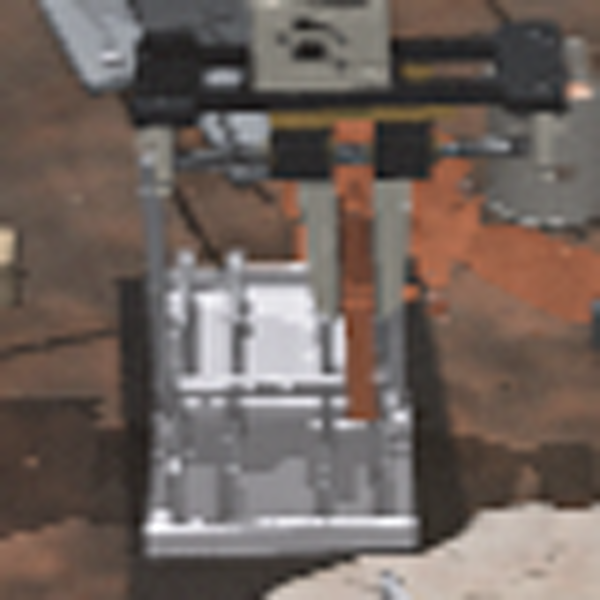

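Emit:
apply_moves(
  targets=[
    [[0, 0.001, -0.007, 0, 0, 0, -0.005], [0, 0.001, -0.007, 0.03, 0, 0, -0.005], [0, 0.001, -0.007, 0.08, 0, 0, -0.005], [0, 0.001, -0.007, 0.12, 0, 0, -0.005], [0, 0.001, -0.007, 0.15, 0, 0, -0.005], [0, 0.001, -0.007, 0.18, 0, 0, -0.005], [0, 0.001, -0.007, 0.2, 0, 0, -0.005], [0, 0.001, -0.007, 0.2, 0, 0, -0.005], [0, 0.001, -0.007, 0.2, 0, 0, -0.005]],
  ],
)

```text
clock: 7.58
eef_pos: [0.5067, -0.0415, 0.0526]
tool_rot: [0.003, 0.803, 0.597, 0.001]
wrist_force: [-0.0, -0.1, -1.2]
opening: 0.147
```

Run:
```python
from inhand import *
pp(slot(-.062,.035,.047),73.3);print(env.get_obs()['wrist_force'])
im,d=shot('side','s9.png');cv2.imwrite('pics/z9.png',cv2.resize(im[165:245,230:310],None,fx=7.5,fy=7.5,interpolation=cv2.INTER_CUBIC)[:,:,::-1])
```

```text
[0.0007 0.0019 0.0223] [ 0.0038  0.0017 -0.0006] rows 0.1 0.1
[-0.01685583 -0.09524484 -1.22475984]
```

View pics/z9.png

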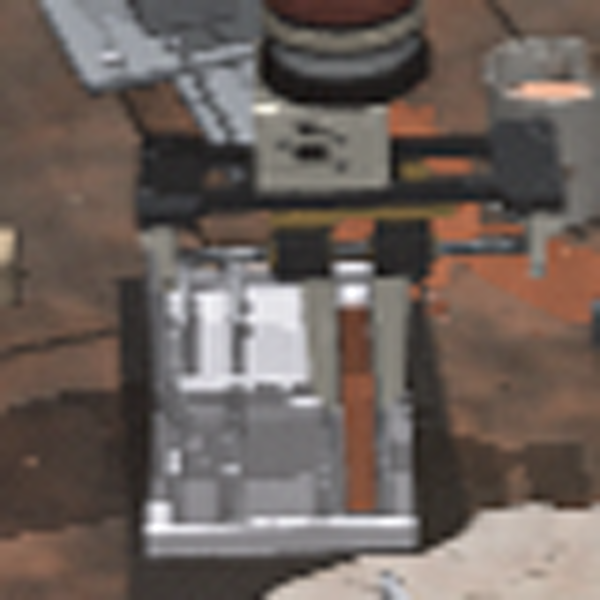

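Emit:
apply_moves(
  targets=[
    [[0, 0, 0, 0.006, 0, 0, 0], [0, 0, 0, 0.012, 0, 0, 0], [0, 0, 0, 0.018, 0, 0, 0], [0, 0, 0, 0.018, 0, 0, 0]],
  ],
)

```text
clock: 7.97
eef_pos: [0.507, -0.0414, 0.0484]
tool_rot: [0.004, 0.803, 0.597, 0.001]
wrist_force: [-0.9, 0.7, -2.8]
opening: 0.149
```

Emit:
apply_moves(
  targets=[
    [[0, 0, 0, 0.005, 0, 0, 0], [0, 0, 0, 0.005, 0, 0, 0], [0.3, 0, 0, 0.004, 0, 0, 0], [0.3, 0, 0, 0.004, 0, 0, 0], [0.3, 0, 0, 0.004, 0, 0, 0], [0.3, 0, 0, 0.0, 0, 0, 0], [0.3, 0, 0, -0.05, 0, 0, 0], [0.3, 0, 0, -0.15, 0, 0, 0], [0.3, 0, 0, -0.3, 0, 0, 0], [0.3, 0, 0, -0.4, 0, 0, 0], [0.3, 0, 0, -0.5, 0, 0, 0], [0.3, 0, 0, -0.6, 0, 0, 0]],
  ],
)

```text
clock: 8.97
eef_pos: [0.5059, -0.0408, 0.1997]
tool_rot: [0.004, 0.803, 0.597, 0.001]
wrist_force: [0.5, 0.3, -0.2]
opening: 0.299
```

Run:
```python
from h import *
im,d=shot('side','s10.png');cv2.imwrite('pics/z10.png',cv2.resize(im[165:245,230:310],None,fx=7.5,fy=7.5,interpolation=cv2.INTER_CUBIC)[:,:,::-1])
Rr,U=tiltR();c=np.array([.5815,-.362,.0452])
print(env.get_obs()['wrist_force']);pp([.57,-.2,.25],95)
```

```text
[ 1.07761531 -0.54436126  2.08873365]
[-0.5363  0.4191 -0.1764] [ 0.0102  0.0019 -0.2419] rows 4.2 3.0
```

View pics/z10.png

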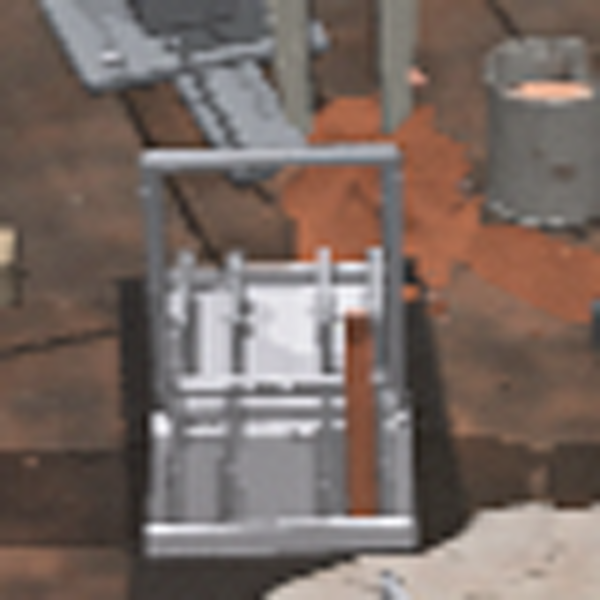

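Slip A stands in its slot, near (278,220). Now slip B.

Emit:
apply_moves(
  targets=[
    [[0.65, -0.25, 0.2, -0.17, 0, 0, -0.12], [0.65, -0.53, 0.42, -0.17, 0, 0, -0.24], [0.65, -0.53, 0.42, -0.17, 0, 0, -0.24], [0.65, -0.53, 0.42, -0.17, 0, 0, -0.24], [0.65, -0.53, 0.42, -0.17, 0, 0, -0.24], [0.65, -0.53, 0.42, -0.17, 0, 0, -0.24]],
  ],
)

```text
clock: 9.52
eef_pos: [0.5708, -0.2045, 0.2489]
tool_rot: [0.009, 0.679, 0.734, 0.003]
wrist_force: [0.3, -0.3, 0.0]
opening: 0.64
```

Run:
```python
from h import *
Rr,U=tiltR();c=np.array([.5815,-.362,.0452])
pp(c+U*.11,Rtar=Rr)
```

```text
[-0.6263  0.1016  0.398 ] [ 0.1771  0.0057 -0.0074] rows 4.5 2.2
```

Emit:
apply_moves(
  targets=[
    [[0.65, -0.3, 0.1, 0.2, 0.09, 0, 0], [0.65, -0.62, 0.1, 0.3, 0.177, 0.005, -0.007], [0.65, -0.625, 0.1, 0.4, 0.177, 0.005, -0.007], [0.65, -0.625, 0.1, 0.4, 0.177, 0.005, -0.007], [0.65, -0.625, 0.1, 0.4, 0.177, 0.005, -0.007], [0.65, -0.625, 0.1, 0.4, 0.177, 0.005, -0.007], [0.65, -0.625, 0.1, 0.4, 0.177, 0.005, -0.007]],
  ],
)

```text
clock: 10.1
eef_pos: [0.6082, -0.3587, 0.1482]
tool_rot: [-0.09, 0.67, 0.73, -0.097]
wrist_force: [0.6, 0.8, 0.9]
opening: 0.649
```

Run:
```python
from h import *
Rr,U=tiltR();c=np.array([.5815,-.362,.0452])
pp(c+U*.006,Rtar=Rr)
```

```text
[-0.005   0.0042  0.402 ] [-0.0023 -0.0016 -0.001 ] rows 2.4 0.0
```

Emit:
apply_moves(
  targets=[
    [[0.65, -0.01, 0, 0.1, 0, 0, 0], [0.65, -0.01, 0, 0.2, 0, 0, 0], [0.65, -0.01, 0, 0.3, 0, 0, 0], [0.65, -0.01, 0, 0.4, 0, 0, 0], [0.65, -0.01, 0, 0.4, 0, 0, 0], [0.65, -0.01, 0, 0.4, 0, 0, 0]],
  ],
)

```text
clock: 10.6
eef_pos: [0.583, -0.3603, 0.0521]
tool_rot: [-0.091, 0.669, 0.731, -0.096]
wrist_force: [-0.4, 0.6, 0.2]
opening: 0.652
```

Run:
```python
from h import *
Rr,U=tiltR();c=np.array([.5815,-.362,.0452])
pp(c+U*.004,Rtar=Rr)
```

```text
[-0.0061  0.0008  0.0125] [-0.0024 -0.0027  0.0009] rows 0.1 0.0
```

Emit:
apply_moves(
  targets=[
    [[0.65, -0.005, 0, 0.01, 0, 0, 0], [0.1, -0.005, 0, 0.01, 0, 0, 0], [0, -0.005, 0, 0.01, 0, 0, 0], [0, -0.005, 0, 0.01, 0, 0, 0], [0, -0.005, 0, 0.01, 0, 0, 0], [0, -0.005, 0, 0.01, 0, 0, 0], [0, -0.005, 0, 0.01, 0, 0, 0], [0, -0.005, 0, 0.01, 0, 0, 0], [0, -0.005, 0, 0.01, 0, 0, 0], [0, -0.005, 0, 0.01, 0, 0, 0], [0, -0.005, 0, 0.01, 0, 0, 0]],
  ],
)

```text
clock: 11.52
eef_pos: [0.5835, -0.3615, 0.0495]
tool_rot: [-0.09, 0.669, 0.731, -0.095]
wrist_force: [2.5, -0.1, -2.5]
opening: 0.151
```

Emit:
apply_moves(
  targets=[
    [[0, 0, 0, 0, 0, 0, 0], [0, 0, 0, -0.02, 0, 0, 0], [0, 0, 0, -0.06, 0, 0, 0], [0, 0, 0, -0.12, 0, 0, 0], [0, 0, 0, -0.2, 0, 0, 0], [0, 0, 0, -0.3, 0, 0, 0], [0, 0, 0, -0.4, 0, 0, 0], [0, 0, 0, -0.5, 0, 0, 0], [0, 0, 0, -0.5, 0, 0, 0], [0, 0, 0, -0.5, 0, 0, 0]],
  ],
)

```text
clock: 12.35
eef_pos: [0.6165, -0.3598, 0.1723]
tool_rot: [-0.088, 0.669, 0.731, -0.095]
wrist_force: [-0.6, -0.4, -1.2]
opening: 0.147
```

Run:
```python
from inhand import *
inhand('11')
im=np.load('pics/t11.npz')['im'];cv2.imwrite('pics/z11t.png',cv2.resize(im[170:260,170:370],None,fx=4,fy=4,interpolation=cv2.INTER_CUBIC)[:,:,::-1])
im=np.load('pics/s11.npz')['im'];cv2.imwrite('pics/z11.png',cv2.resize(im[160:300,230:390],None,fx=4,fy=4,interpolation=cv2.INTER_CUBIC)[:,:,::-1])
pp([.59,-.25,.25],73.3)
```

```text
side 314 tool-frame pct [[-0.0394, -0.0083, -0.0281], [-0.0195, -0.0057, 0.0078], [0.0373, 0.0019, 0.0328]]
top 70 tool-frame pct [[-0.0263, -0.0112, -0.0271], [0.0305, -0.0068, -0.0055], [0.0394, -0.0006, 0.0318]]
[[ 0.6165 -0.3598  0.1723]
 [ 0.6154 -0.3592  0.1703]
 [ 0.6148 -0.3588  0.1691]]
[ 0.4441 -0.1431 -0.2938] [-0.168   0.0285  0.2401] rows 3.3 3.7
```

View pics/z11t.png

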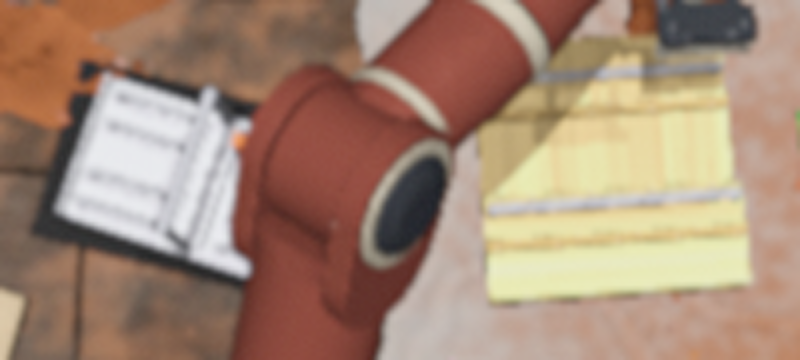

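View pics/z11.png

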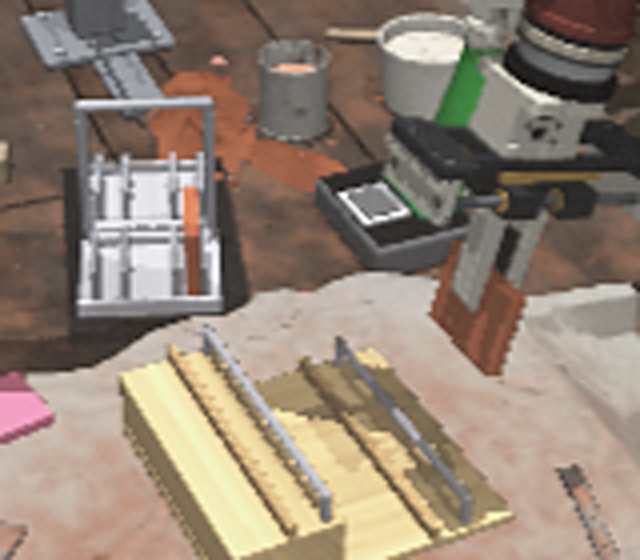

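Emit:
apply_moves(
  targets=[
    [[0, 0.1, -0.04, -0.2, -0.04, 0.007, 0.06], [0, 0.2, -0.08, -0.29, -0.084, 0.014, 0.12], [0, 0.3, -0.12, -0.29, -0.126, 0.021, 0.18], [0, 0.44, -0.14, -0.29, -0.168, 0.028, 0.24], [0, 0.44, -0.14, -0.29, -0.168, 0.028, 0.24], [0, 0.44, -0.14, -0.29, -0.168, 0.028, 0.24], [0, 0.44, -0.14, -0.29, -0.168, 0.028, 0.24]],
  ],
)

```text
clock: 13.03
eef_pos: [0.59, -0.2507, 0.248]
tool_rot: [-0.0, 0.802, 0.597, -0.001]
wrist_force: [0.6, -0.0, -0.7]
opening: 0.148
```

Run:
```python
from h import *
pp([.53,-.04,.26],73.3)
```

```text
[ 0.7387 -0.4715 -0.0477] [-0.0013  0.0007  0.0008] rows 5.3 0.0
```

Emit:
apply_moves(
  targets=[
    [[0, 0.35, -0.23, -0.05, 0, 0, 0], [0, 0.74, -0.47, -0.05, 0, 0, 0], [0, 0.74, -0.47, -0.05, 0, 0, 0], [0, 0.74, -0.47, -0.05, 0, 0, 0], [0, 0.74, -0.47, -0.05, 0, 0, 0], [0, 0.74, -0.47, -0.05, 0, 0, 0]],
  ],
)

```text
clock: 13.53
eef_pos: [0.5305, -0.0327, 0.2597]
tool_rot: [-0.003, 0.799, 0.601, -0.001]
wrist_force: [-0.3, 0.8, -1.2]
opening: 0.151
```

Run:
```python
from h import *
pp(slot(.062,-.035,.26),73.3)
```

```text
[ 0.4394 -0.3549  0.0019] [-0.0036 -0.0015  0.0065] rows 3.4 0.1
```

Emit:
apply_moves(
  targets=[
    [[0, 0.22, -0.17, 0, 0, 0, 0], [0, 0.44, -0.355, 0, 0, 0, 0.006], [0, 0.44, -0.355, 0, 0, 0, 0.006], [0, 0.44, -0.355, 0, 0, 0, 0.006], [0, 0.44, -0.355, 0, 0, 0, 0.006], [0, 0.44, -0.355, 0.1, 0, 0, 0.006], [0, 0.44, -0.355, 0.2, 0, 0, 0.006], [0, 0.44, -0.355, 0.35, 0, 0, 0.006], [0, 0.44, -0.355, 0.5, 0, 0, 0.006], [0, 0.44, -0.355, 0.6, 0, 0, 0.006], [0, 0.44, -0.355, 0.6, 0, 0, 0.006], [0, 0.44, -0.355, 0.6, 0, 0, 0.006]],
  ],
)

```text
clock: 14.53
eef_pos: [0.4761, 0.0963, 0.1096]
tool_rot: [-0.003, 0.803, 0.596, -0.002]
wrist_force: [-0.4, -0.2, -0.6]
opening: 0.151
```

Run:
```python
from inhand import *
inhand('12');pp(slot(.062,-.035,.0526),73.3)
im=np.load('pics/s12.npz')['im'];cv2.imwrite('pics/z12.png',cv2.resize(im[155:245,225:315],None,fx=6.6,fy=6.6,interpolation=cv2.INTER_CUBIC)[:,:,::-1])
```

```text
side 73 tool-frame pct [[-0.042, -0.0048, -0.0313], [-0.0351, 0.0005, -0.0057], [0.0264, 0.007, 0.0286]]
top 23 tool-frame pct [[-0.0377, -0.005, -0.0332], [-0.0307, -0.0003, -0.0277], [-0.0189, 0.0046, -0.0089]]
[[0.4761 0.0963 0.1096]
 [0.4772 0.0968 0.111 ]
 [0.4775 0.0972 0.1118]]
[-0.0017 -0.0065  0.2368] [-0.0013 -0.002  -0.0005] rows 1.4 0.0
```

View pics/z12.png

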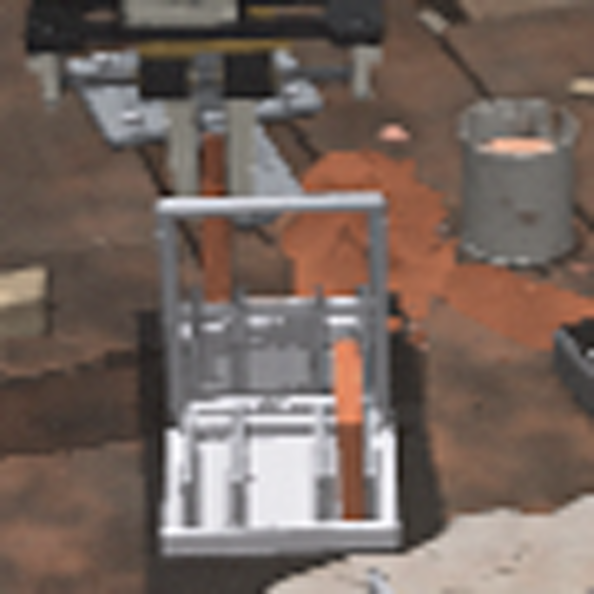

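Emit:
apply_moves(
  targets=[
    [[0, -0.001, -0.005, 0, 0, 0, 0], [0, -0.001, -0.005, 0.04, 0, 0, 0], [0, -0.001, -0.005, 0.08, 0, 0, 0], [0, -0.001, -0.005, 0.12, 0, 0, 0], [0, -0.001, -0.005, 0.16, 0, 0, 0], [0, -0.001, -0.005, 0.2, 0, 0, 0], [0, -0.001, -0.005, 0.23, 0, 0, 0], [0, -0.001, -0.005, 0.23, 0, 0, 0], [0, -0.001, -0.005, 0.23, 0, 0, 0]],
  ],
)

```text
clock: 15.38
eef_pos: [0.4758, 0.0973, 0.0536]
tool_rot: [-0.002, 0.803, 0.597, -0.0]
wrist_force: [-0.9, 0.3, -1.0]
opening: 0.146
```

Run:
```python
from inhand import *
pp(slot(.062,-.035,.0472),73.3);print(env.get_obs()['wrist_force'])
im,d=shot('side','s13.png');cv2.imwrite('pics/z13.png',cv2.resize(im[155:245,225:315],None,fx=6.6,fy=6.6,interpolation=cv2.INTER_CUBIC)[:,:,::-1])
```

```text
[ 0.0004 -0.0003  0.0257] [-0.0021 -0.0015 -0.0006] rows 0.2 0.0
[-0.8609912   0.34714569 -0.98319676]
```

View pics/z13.png

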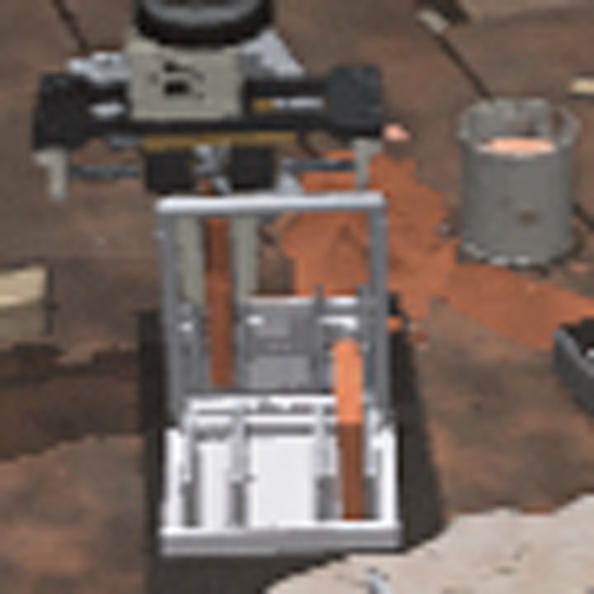

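Slip B sits between its loops (near side (258,213)). Lower the last few millimetres and release.

Emit:
apply_moves(
  targets=[
    [[0, 0, 0, 0.008, 0, 0, 0], [0, 0, 0, 0.016, 0, 0, 0], [0, 0, 0, 0.023, 0, 0, 0], [0, 0, 0, 0.023, 0, 0, 0], [0, 0, 0, 0.023, 0, 0, 0]],
  ],
)

```text
clock: 15.85
eef_pos: [0.4763, 0.0974, 0.0484]
tool_rot: [-0.002, 0.803, 0.597, 0.001]
wrist_force: [0.3, -0.1, -1.7]
opening: 0.15
```

Emit:
apply_moves(
  targets=[
    [[0.3, 0, 0, 0, 0, 0, 0], [0.3, 0, 0, 0, 0, 0, 0], [0.3, 0, 0, 0, 0, 0, 0], [0.3, 0, 0, 0, 0, 0, 0], [0.3, 0, 0, -0.1, 0, 0, 0], [0.3, 0, 0, -0.2, 0, 0, 0], [0.3, 0, 0, -0.35, 0, 0, 0], [0.3, 0, 0, -0.5, 0, 0, 0], [0.3, 0, 0, -0.65, 0, 0, 0], [0.3, 0, 0, -0.8, 0, 0, 0], [0.3, 0, 0, -0.9, 0, 0, 0], [0.3, 0, 0, -0.95, 0, 0, 0]],
  ],
)

```text
clock: 16.85
eef_pos: [0.4782, 0.0964, 0.2899]
tool_rot: [-0.001, 0.803, 0.596, 0.004]
wrist_force: [0.7, 0.0, -0.1]
opening: 0.299
```

Run:
```python
from h import *
# retreat towards robot side for a clear view: above (0.5,-0.2)
pp([.45,-.16,.33],73.3)
```

```text
[-1.0134  0.1887 -0.1667] [ 0.0024 -0.0044 -0.0007] rows 6.3 0.1
```

Run:
```python
from h import *
im,d=shot('side','s14.png');cv2.imwrite('pics/z14.png',cv2.resize(im[155:245,225:315],None,fx=6.6,fy=6.6,interpolation=cv2.INTER_CUBIC)[:,:,::-1])
im,d=shot('top','t14.png');cv2.imwrite('pics/z14t.png',cv2.resize(im[160:260,60:270],None,fx=3.8,fy=3.8,interpolation=cv2.INTER_CUBIC)[:,:,::-1])
im=np.load('pics/side0.npz')['im'];cv2.imwrite('pics/z0h.png',cv2.resize(im[105:195,220:310],None,fx=6.6,fy=6.6,interpolation=cv2.INTER_CUBIC)[:,:,::-1])
```

```text
(no output)
```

View pics/z14.png

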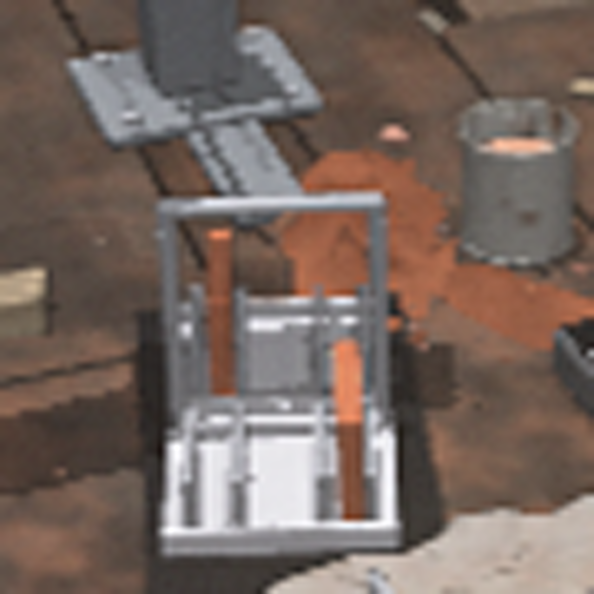

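View pics/z14t.png

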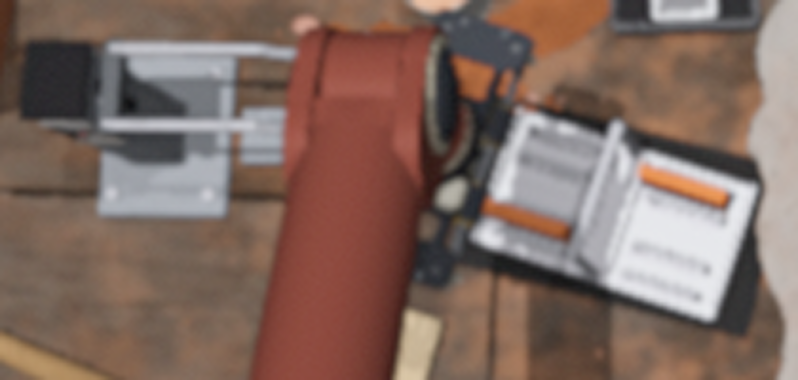

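View pics/z0h.png

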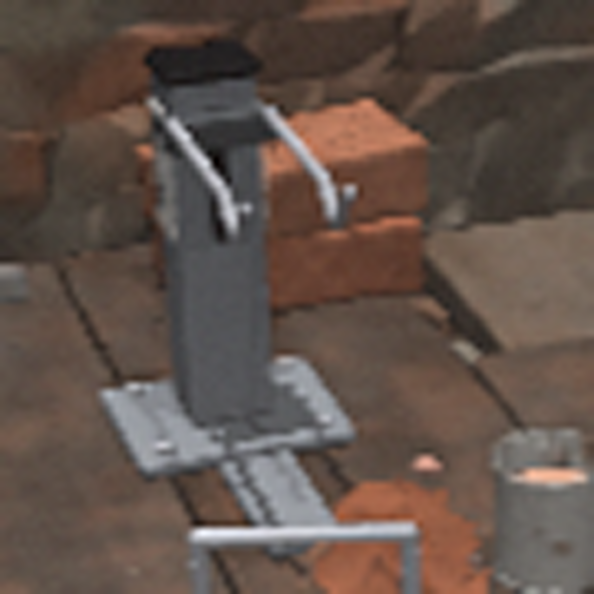

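Run:
```python
from h import *
def tri(a,b):
    A=[];o=[]
    for n,uv in(('top',a),('side',b)):
        oo,d=ray(n,[uv]);d=d[0]/np.linalg.norm(d[0]);A.append(np.eye(3)-np.outer(d,d));o.append(oo)
    p=np.linalg.solve(A[0]+A[1],A[0]@o[0]+A[1]@o[1]);return p.round(4),[np.linalg.norm(A[i]@(p-o[i])).round(4) for i in(0,1)]
a=np.load('pics/top0.npz')
print('tipR',tri((143,172),(272.2,133.0)),onz('top',[(143,172)],.243))
print('tipL',tri((141.5,192.5),(257.1,135.9)),onz('top',[(141.5,192.5)],.243))
print('rodR',onz('top',[(90,171.8),(125,172.8)],.237).round(4)); print('rodL',onz('top',[(90,192.3),(125,192.8)],.237).round(4))
# foot & base: base plate corners z~.012
print('base',onz('top',[(86,216.5),(119,217),(121,173)],.012).round(4));print('foot',onz('top',[(123.5,202.5),(157,203.2),(157.5,188.5),(124,188)],.012).round(4))
P=cloud('top',a['d'])
print('foot pts',[P[v,u].round(4) for u,v in((135,190),(150,200),(110,212),(88,212))])
m=(P[...,2]>.18)&(P[...,1]>.2)&(P[...,1]<.5)&(P[...,0]>.5)&(P[...,0]<.64)
q=P[m];print(len(q),np.percentile(q,[2,50,98],axis=0).round(3))
im=a['im'];cv2.imwrite('pics/zh2.png',cv2.resize(im[160:225,60:165],None,fx=7,fy=7,interpolation=cv2.INTER_CUBIC)[:,:,::-1])
```

```text
tipR (array([0.584 , 0.236 , 0.2491]), [np.float64(0.0008), np.float64(0.0008)]) [[0.58616846 0.23762579 0.243     ]]
tipL (array([0.5231, 0.2371, 0.246 ]), [np.float64(0.0002), np.float64(0.0002)]) [[0.52348337 0.2380256  0.243     ]]
rodR [[0.5859 0.4052 0.237 ]
 [0.5842 0.2949 0.237 ]]
rodL [[0.5224 0.3998 0.237 ]
 [0.5227 0.2905 0.237 ]]
base [[0.4769 0.4969 0.012 ]
 [0.4778 0.3789 0.012 ]
 [0.6323 0.383  0.012 ]]
foot [[0.5285 0.3665 0.012 ]
 [0.5283 0.2486 0.012 ]
 [0.5796 0.25   0.012 ]
 [0.5793 0.3684 0.012 ]]
foot pts [array([0.5736, 0.3299, 0.0084]), array([0.5395, 0.2746, 0.0089]), array([0.4944, 0.4121, 0.012 ]), array([0.4921, 0.4888, 0.0172])]
938 [[0.519 0.25  0.216]
 [0.551 0.42  0.239]
 [0.589 0.468 0.266]]
```

View pics/zh2.png

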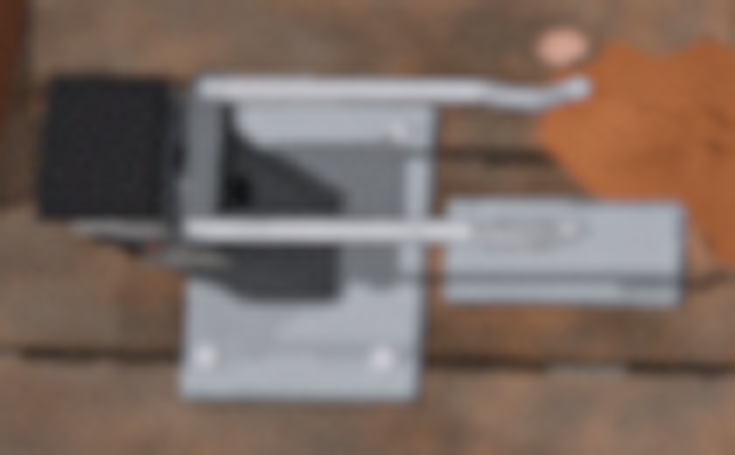

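Run:
```python
from h import *
print(env.get_obs()['joints'].round(2));pp(slot(0,0,.25),163.3)
```

```text
[-0.66  0.32  0.58  1.78 -0.2   1.09 -0.31]
[-0.2481  0.1305  0.1522] [ 0.0047 -0.0018 -1.0005] rows 1.9 12.6
```

Emit:
apply_moves(
  targets=[
    [[0.6, -0.05, 0.03, 0, 0, 0, -0.08], [0.6, -0.1, 0.06, 0, 0, 0, -0.16], [0.6, -0.15, 0.08, 0, 0, 0, -0.24], [0.6, -0.2, 0.1, 0, 0, 0, -0.32], [0.6, -0.25, 0.13, 0.05, 0, 0, -0.4], [0.6, -0.25, 0.13, 0.1, 0, 0, -0.48], [0.6, -0.25, 0.13, 0.15, 0, 0, -0.56], [0.6, -0.25, 0.13, 0.15, 0, 0, -0.64], [0.6, -0.25, 0.13, 0.15, 0, 0, -0.72], [0.6, -0.25, 0.13, 0.15, 0, 0, -0.8], [0.6, -0.25, 0.13, 0.15, 0, 0, -0.88], [0.6, -0.25, 0.13, 0.15, 0, 0, -0.96]],
  ],
)

```text
clock: 17.95
eef_pos: [0.49, 0.0276, 0.2487]
tool_rot: [-0.0, 0.178, 0.984, 0.003]
wrist_force: [-0.1, -0.1, 0.1]
opening: 0.6
```

Run:
```python
from h import *
print(env.get_obs()['joints'].round(2));pp(slot(0,0,.25),163.3)
```

```text
[-0.26  0.34  0.23  1.83 -0.1   0.98  1.22]
[-0.005   0.0037 -0.0052] [ 0.0033 -0.0006 -0.0418] rows 0.0 0.5
```

Emit:
apply_moves(
  targets=[
    [[0.6, -0.005, 0.004, 0, 0, 0, -0.042], [0.6, -0.005, 0.004, 0.1, 0, 0, -0.042], [0.6, -0.005, 0.004, 0.2, 0, 0, -0.042], [0.6, -0.005, 0.004, 0.2, 0, 0, -0.042], [0.6, -0.005, 0.004, 0.2, 0, 0, -0.042]],
  ],
)

```text
clock: 18.37
eef_pos: [0.4898, 0.0282, 0.1969]
tool_rot: [-0.003, 0.145, 0.989, 0.002]
wrist_force: [-0.3, 0.5, 1.8]
opening: 0.602
```

Run:
```python
from h import *
pp(slot(0,0,.131),163.3)
im,d=shot('side','s15.png');cv2.imwrite('pics/z15.png',cv2.resize(im[145:245,220:320],None,fx=6,fy=6,interpolation=cv2.INTER_CUBIC)[:,:,::-1])
```

```text
[-0.0082  0.0004  0.2635] [ 0.002  -0.0038  0.    ] rows 1.6 0.1
```

View pics/z15.png

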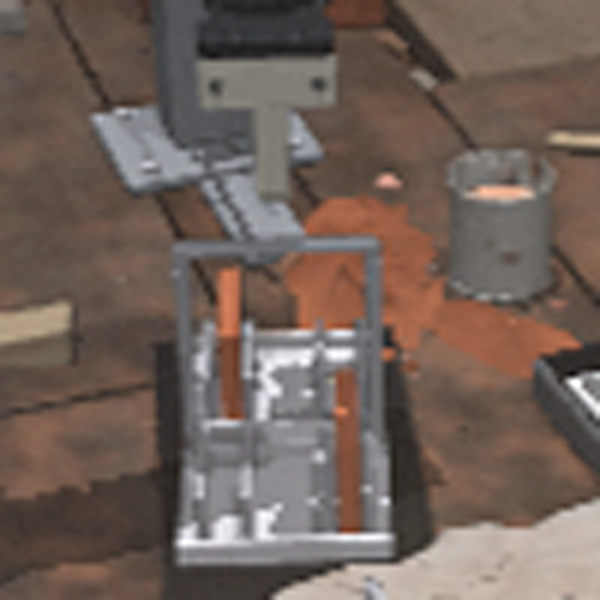

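Emit:
apply_moves(
  targets=[
    [[0.6, -0.008, 0, 0.08, 0, 0, 0], [0.6, -0.008, 0, 0.16, 0, 0, 0], [0.6, -0.008, 0, 0.22, 0, 0, 0], [0.6, -0.008, 0, 0.26, 0, 0, 0], [0.6, -0.008, 0, 0.26, 0, 0, 0], [0.6, -0.008, 0, 0.26, 0, 0, 0]],
  ],
)

```text
clock: 18.92
eef_pos: [0.4936, 0.028, 0.134]
tool_rot: [-0.0, 0.145, 0.989, 0.003]
wrist_force: [0.6, -0.2, -0.4]
opening: 0.595
```

Run:
```python
from h import *
pp(slot(0,0,.131),163.3);print(env.get_obs()['wrist_force'])
im,d=shot('side','s16.png');cv2.imwrite('pics/z16.png',cv2.resize(im[145:245,220:320],None,fx=6,fy=6,interpolation=cv2.INTER_CUBIC)[:,:,::-1])
im,d=shot('top','t16.png');cv2.imwrite('pics/z16t.png',cv2.resize(im[160:260,60:270],None,fx=3.8,fy=3.8,interpolation=cv2.INTER_CUBIC)[:,:,::-1])
```

```text
[ 0.0082 -0.0025  0.012 ] [ 0.0031 -0.0009  0.0001] rows 0.1 0.0
[ 0.55694839 -0.22372156 -0.35349587]
```

View pics/z16.png

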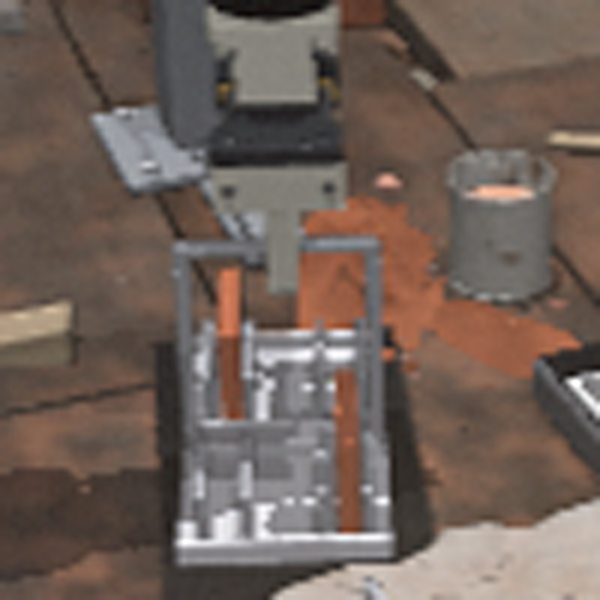

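View pics/z16t.png

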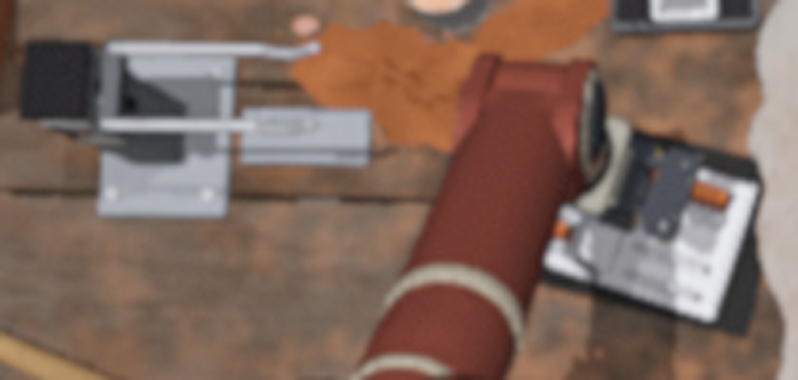

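Emit:
apply_moves(
  targets=[
    [[0.6, 0.008, -0.002, 0.01, 0, 0, 0], [0.6, 0.008, -0.002, 0.01, 0, 0, 0], [0, 0.008, -0.002, 0.01, 0, 0, 0], [0, 0.008, -0.002, 0.01, 0, 0, 0], [0, 0.008, -0.002, 0.01, 0, 0, 0], [0, 0.008, -0.002, 0.01, 0, 0, 0], [0, 0.008, -0.002, 0.01, 0, 0, 0], [0, 0.008, -0.002, 0.01, 0, 0, 0], [0, 0.008, -0.002, 0.01, 0, 0, 0], [0, 0.008, -0.002, 0.01, 0, 0, 0], [0, 0.008, -0.002, 0.01, 0, 0, 0]],
  ],
  grip_force=40,
)

```text
clock: 19.93
eef_pos: [0.4917, 0.0268, 0.132]
tool_rot: [0.0, 0.146, 0.989, 0.002]
wrist_force: [-1.2, -3.3, 0.2]
opening: 0.092
```

Emit:
apply_moves(
  targets=[
    [[0, 0, 0, 0, 0, 0, 0], [0, 0, 0, 0, 0, 0, 0], [0, 0, 0, -0.01, 0, 0, 0], [0, 0, 0, -0.025, 0, 0, 0], [0, 0, 0, -0.045, 0, 0, 0], [0, 0, 0, -0.07, 0, 0, 0], [0, 0, 0, -0.1, 0, 0, 0], [0, 0, 0, -0.13, 0, 0, 0], [0, 0, 0, -0.16, 0, 0, 0], [0, 0, 0, -0.16, 0, 0, 0], [0, 0, 0, -0.16, 0, 0, 0]],
  ],
)

```text
clock: 20.85
eef_pos: [0.4921, 0.0267, 0.1727]
tool_rot: [0.001, 0.146, 0.989, 0.002]
wrist_force: [0.4, 0.6, -5.0]
opening: 0.094
```

Run:
```python
from h import *
print(env.get_obs()['wrist_force'])
im,d=shot('side','s17.png');cv2.imwrite('pics/z17.png',cv2.resize(im[125:245,200:320],None,fx=5,fy=5,interpolation=cv2.INTER_CUBIC)[:,:,::-1])
pp([.50,.05,.25],180);print(env.get_obs()['joints'].round(2))
```

```text
[ 0.37481795  0.6098873  -5.0366519 ]
[-0.0053  0.1001 -0.3108] [ 0.0026  0.0005 -0.1861] rows 2.0 2.3
[-0.23  0.44  0.2   1.94 -0.12  0.78  1.31]
```

View pics/z17.png

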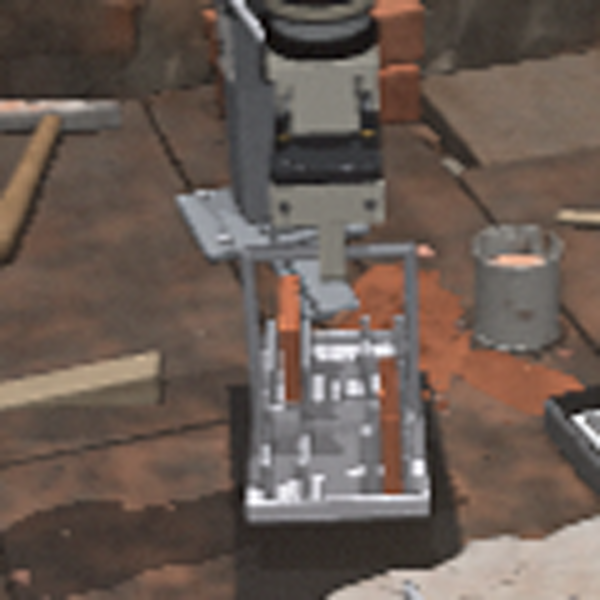

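Run:
```python
from h import *
pp([.52,.06,.26],180)
```

```text
[-0.0704  0.1616 -0.3506] [ 0.0026  0.0005 -0.1861] rows 2.4 2.3
```

Emit:
apply_moves(
  targets=[
    [[0, 0, 0, -0.08, 0, 0, 0], [0, -0.01, 0.02, -0.16, 0, 0, -0.03], [0, -0.02, 0.05, -0.24, 0, 0, -0.07], [0, -0.04, 0.08, -0.31, 0, 0, -0.11], [0, -0.06, 0.12, -0.35, 0, 0, -0.15], [0, -0.07, 0.16, -0.35, 0, 0, -0.186], [0, -0.07, 0.16, -0.35, 0, 0, -0.186], [0, -0.07, 0.16, -0.35, 0, 0, -0.186], [0, -0.07, 0.16, -0.35, 0, 0, -0.186]],
  ],
)

```text
clock: 21.65
eef_pos: [0.5182, 0.0586, 0.2587]
tool_rot: [-0.001, 0.001, 1.0, 0.001]
wrist_force: [-1.2, -0.5, -4.7]
opening: 0.096
```

Run:
```python
from h import *
pp([.554,.105,.262],180)
```

```text
[-0.1427  0.1858 -0.0132] [ 0.0015 -0.0017 -0.0013] rows 1.4 0.0
```

Emit:
apply_moves(
  targets=[
    [[0, -0.04, 0.05, -0.01, 0, 0, 0], [0, -0.08, 0.1, -0.01, 0, 0, 0], [0, -0.12, 0.15, -0.01, 0, 0, 0], [0, -0.143, 0.186, -0.01, 0, 0, 0], [0, -0.143, 0.186, -0.01, 0, 0, 0], [0, -0.143, 0.186, -0.01, 0, 0, 0], [0, -0.143, 0.186, -0.01, 0, 0, 0]],
  ],
)

```text
clock: 22.23
eef_pos: [0.553, 0.1032, 0.2607]
tool_rot: [-0.003, 0.002, 1.0, 0.0]
wrist_force: [0.2, -0.9, -4.0]
opening: 0.094
```

Run:
```python
from h import *
pp([.554,.263,.262],180)
im,d=shot('side','s18.png');cv2.imwrite('pics/z18.png',cv2.resize(im[95:225,200:330],None,fx=4.6,fy=4.6,interpolation=cv2.INTER_CUBIC)[:,:,::-1])
im,d=shot('top','t18.png');cv2.imwrite('pics/z18t.png',cv2.resize(im[140:260,60:270],None,fx=3.8,fy=3.8,interpolation=cv2.INTER_CUBIC)[:,:,::-1])
```

```text
[-0.0018  0.639  -0.0051] [ 0.0001 -0.0033 -0.0023] rows 3.8 0.1
```

View pics/z18.png

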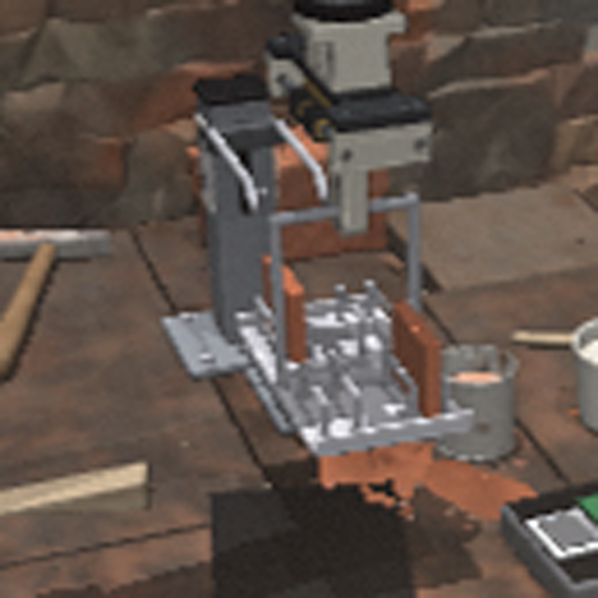

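View pics/z18t.png

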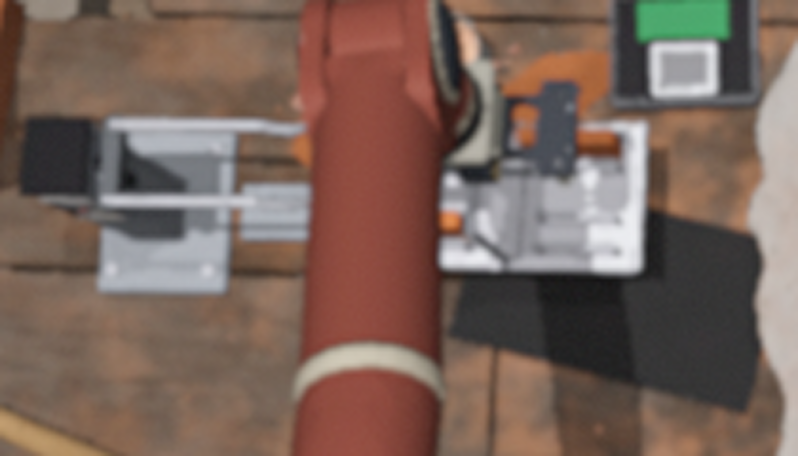

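Emit:
apply_moves(
  targets=[
    [[0, 0, 0.03, 0.03, 0, 0, 0], [0, 0, 0.06, 0.06, 0, 0, 0], [0, 0, 0.1, 0.06, 0, 0, 0], [0, 0, 0.14, 0.06, 0, 0, 0], [0, 0, 0.19, 0.06, 0, 0, 0], [0, 0, 0.24, 0.06, 0, 0, 0], [0, 0, 0.3, 0.06, 0, 0, 0], [0, 0, 0.35, 0.06, 0, 0, 0], [0, 0, 0.38, 0.06, 0, 0, 0], [0, 0, 0.4, 0.06, 0, 0, 0], [0, 0, 0.4, 0.06, 0, 0, 0]],
  ],
)

```text
clock: 23.25
eef_pos: [0.5536, 0.2052, 0.2461]
tool_rot: [-0.002, 0.001, 1.0, 0.001]
wrist_force: [-0.7, -0.0, -3.8]
opening: 0.09
```

Run:
```python
from h import *
pp([.554,.263,.245],180)
im,d=shot('side','s19.png');cv2.imwrite('pics/z19.png',cv2.resize(im[95:195,210:310],None,fx=6,fy=6,interpolation=cv2.INTER_CUBIC)[:,:,::-1])
```

```text
[-0.0013  0.2311  0.0049] [ 0.0012 -0.0023 -0.0011] rows 1.4 0.0
```

View pics/z19.png

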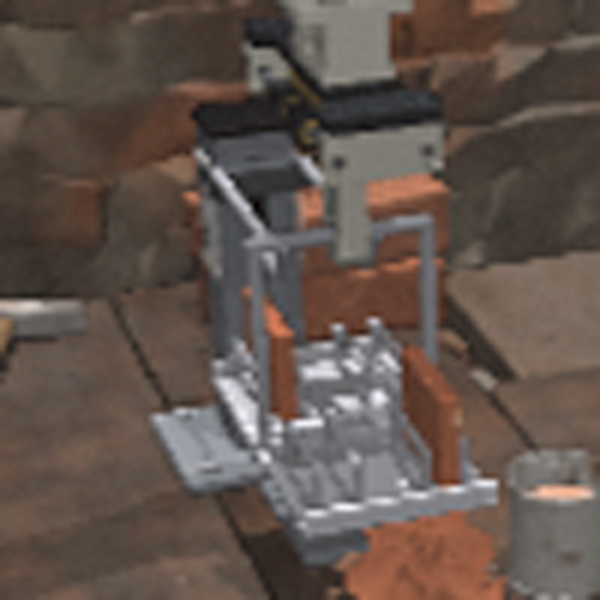

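Run:
```python
from h import *
print((proj('side',[[.5536+s,.205,.265] for s in(-.056,-.031,0,.031,.056)])-[209.5,94.5])*6)
pp([.554,.263,.245],180)
```

```text
[[258.03747934 244.94967187]
 [297.15750442 239.10174146]
 [345.19526776 231.92054577]
 [392.71937236 224.81594154]
 [430.67673837 219.14137469]]
[-2.000e-04  2.373e-01  4.700e-03] [ 0.0004 -0.0023 -0.0021] rows 1.4 0.0
```

Emit:
apply_moves(
  targets=[
    [[0, 0, 0.04, 0.003, 0, 0, 0], [0, 0, 0.08, 0.003, 0, 0, 0], [0, 0, 0.12, 0.003, 0, 0, 0], [0, 0, 0.16, 0.003, 0, 0, 0], [0, 0, 0.2, 0.003, 0, 0, 0], [0, 0, 0.235, 0.003, 0, 0, 0], [0, 0, 0.235, 0.003, 0, 0, 0], [0, 0, 0.235, 0.003, 0, 0, 0], [0, 0, 0.235, 0.003, 0, 0, 0]],
  ],
)

```text
clock: 24.05
eef_pos: [0.5541, 0.2615, 0.2453]
tool_rot: [-0.002, 0.002, 1.0, -0.0]
wrist_force: [-0.0, -0.5, -4.7]
opening: 0.095
```

Run:
```python
from h import *
pp([.554,.263,.206],180)
im,d=shot('side','s20.png');cv2.imwrite('pics/z20.png',cv2.resize(im[95:195,210:310],None,fx=6,fy=6,interpolation=cv2.INTER_CUBIC)[:,:,::-1])
im,d=shot('top','t20.png');cv2.imwrite('pics/z20t.png',cv2.resize(im[140:260,60:270],None,fx=3.8,fy=3.8,interpolation=cv2.INTER_CUBIC)[:,:,::-1])
```

```text
[-0.0003  0.006   0.1574] [-0.0006 -0.0024 -0.0024] rows 0.9 0.0
```

View pics/z20.png

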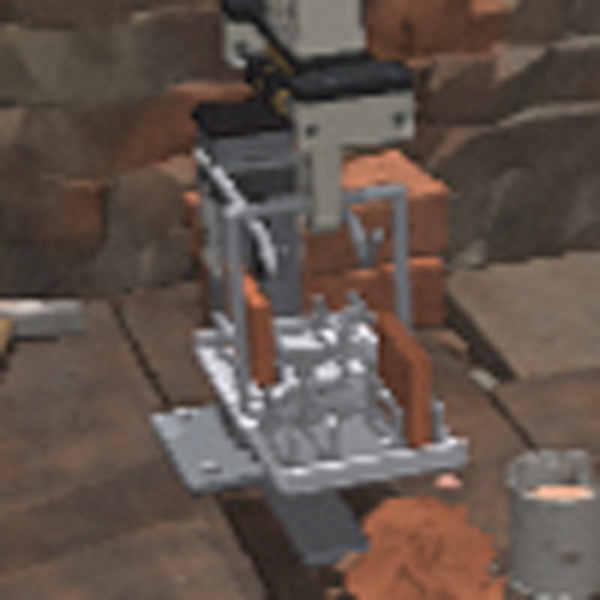

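View pics/z20t.png

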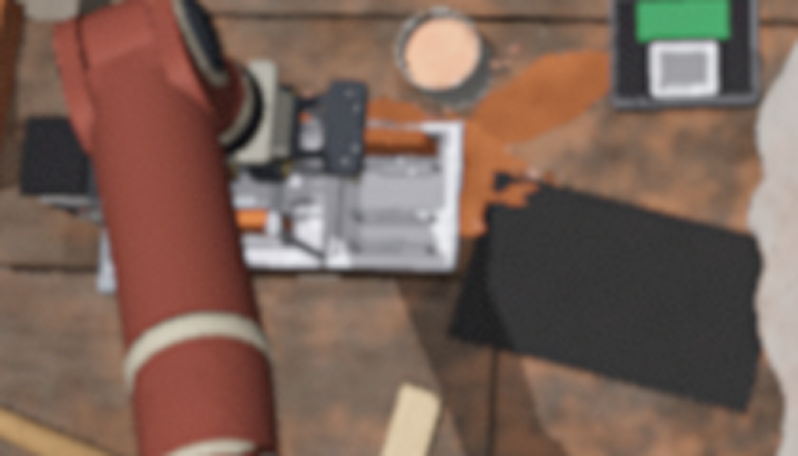

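Emit:
apply_moves(
  targets=[
    [[0, 0, 0.006, 0.02, 0, 0, 0], [0, 0, 0.006, 0.04, 0, 0, 0], [0, 0, 0.006, 0.06, 0, 0, 0], [0, 0, 0.006, 0.08, 0, 0, 0], [0, 0, 0.006, 0.1, 0, 0, 0], [0, 0, 0.006, 0.115, 0, 0, 0], [0, 0, 0.006, 0.13, 0, 0, 0], [0, 0, 0.006, 0.14, 0, 0, 0], [0, 0, 0.006, 0.14, 0, 0, 0]],
  ],
)

```text
clock: 24.9
eef_pos: [0.5542, 0.2629, 0.2101]
tool_rot: [-0.002, 0.002, 1.0, -0.0]
wrist_force: [-0.2, 1.1, -4.2]
opening: 0.091
```

Emit:
apply_moves(
  targets=[
    [[0, 0, 0, 0.005, 0, 0, 0], [0, 0, 0, 0.01, 0, 0, 0], [0, 0, 0, 0.015, 0, 0, 0], [0, 0, 0, 0.02, 0, 0, 0], [0, 0, 0, 0.025, 0, 0, 0], [0, 0, 0, 0.03, 0, 0, 0], [0, 0, 0, 0.035, 0, 0, 0], [0, 0, 0, 0.04, 0, 0, 0], [0, 0, 0, 0.045, 0, 0, 0], [0, 0, 0, 0.05, 0, 0, 0], [0, 0, 0, 0.05, 0, 0, 0]],
  ],
)

```text
clock: 25.82
eef_pos: [0.5545, 0.2633, 0.1977]
tool_rot: [-0.001, 0.002, 1.0, 0.0]
wrist_force: [0.6, 2.5, 0.9]
opening: 0.098
```

Run:
```python
from h import *
print(env.get_obs()['wrist_force'],env.get_obs()['wrist_torque'],env.get_obs()['eef_pos'])
im,d=shot('side','s21.png');cv2.imwrite('pics/z21.png',cv2.resize(im[105:195,210:300],None,fx=6.6,fy=6.6,interpolation=cv2.INTER_CUBIC)[:,:,::-1])
print(env.get_obs()['wrist_force'],env.get_obs()['eef_pos'])
im,d=shot('top','t21.png');print(env.get_obs()['wrist_force'],env.get_obs()['eef_pos'])
```

```text
[0.59019691 2.5411623  0.88728023] [ 0.42206889 -0.16540847  0.04591473] [0.55451216 0.26329723 0.19773032]
[-0.15509503  1.81452751 -0.76286637] [0.5545085  0.2633215  0.19786654]
[ 0.74004188  1.81614008 -0.54386618] [0.55450425 0.26326629 0.19790811]
```

View pics/z21.png

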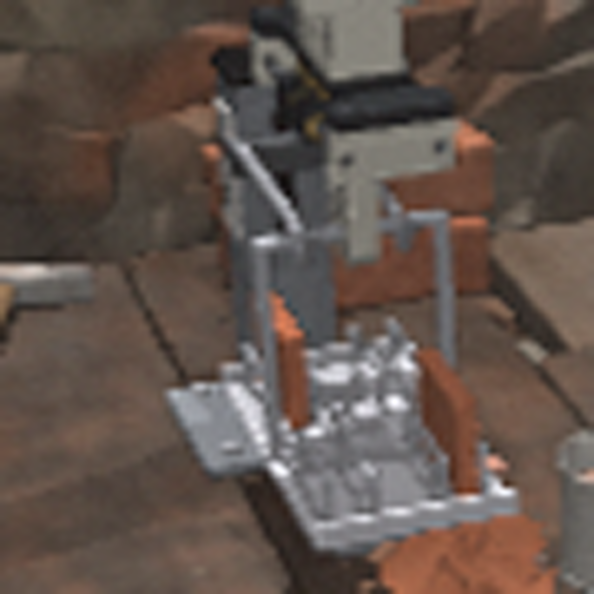

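Emit:
apply_moves(
  targets=[
    [[0, 0, 0.004, 0, 0, 0, 0], [0, 0, 0.008, 0, 0, 0, 0], [0, 0, 0.012, 0, 0, 0, 0], [0, 0, 0.016, 0, 0, 0, 0], [0, 0, 0.016, 0, 0, 0, 0], [0, 0, 0.016, 0, 0, 0, 0]],
  ],
)

```text
clock: 26.42
eef_pos: [0.5543, 0.2671, 0.1976]
tool_rot: [-0.002, 0.002, 1.0, -0.0]
wrist_force: [1.0, 0.8, -1.1]
opening: 0.094
```

Run:
```python
from h import *
for i in range(3):
    print(env.get_obs()['wrist_force'],env.get_obs()['eef_pos']); shot('side',f's22.png')
```

```text
[ 1.02613304  0.78131129 -1.07471923] [0.55426109 0.26710554 0.19764622]
[-0.34621561  0.83302421 -1.44160817] [0.55429585 0.26707749 0.19767703]
[-0.40947227  0.68768415 -1.52931864] [0.55427001 0.2671308  0.19769205]
```

Emit:
apply_moves(
  targets=[
    [[0, 0, 0.004, 0.004, 0, 0, 0], [0, 0, 0.008, 0.008, 0, 0, 0], [0, 0, 0.01, 0.012, 0, 0, 0], [0, 0, 0.01, 0.016, 0, 0, 0], [0, 0, 0.01, 0.016, 0, 0, 0], [0, 0, 0.01, 0.016, 0, 0, 0]],
  ],
)

```text
clock: 27.07
eef_pos: [0.5543, 0.2675, 0.1935]
tool_rot: [-0.002, 0.003, 1.0, -0.002]
wrist_force: [0.0, -5.0, -0.7]
opening: 0.089
```

Run:
```python
from h import *
for i in range(3):
    print(env.get_obs()['wrist_force'],env.get_obs()['eef_pos']); shot('side',f's23.png')
```

```text
[ 4.06487913e-03 -5.04657341e+00 -6.87797645e-01] [0.55432717 0.26745676 0.19346658]
[ 0.10864636 -5.6693279  -1.12423237] [0.55435069 0.26745185 0.19349744]
[-0.62609194 -5.19518459 -1.34254253] [0.55434781 0.26745522 0.19354969]
```

Emit:
apply_moves(
  targets=[
    [[0, 0, -0.004, 0, 0, 0, 0], [0, 0, -0.004, 0.004, 0, 0, 0], [0, 0, -0.004, 0.008, 0, 0, 0], [0, 0, -0.004, 0.008, 0, 0, 0], [0, 0, -0.004, 0.008, 0, 0, 0]],
  ],
)

```text
clock: 27.63
eef_pos: [0.5543, 0.2673, 0.1917]
tool_rot: [-0.002, 0.003, 1.0, -0.001]
wrist_force: [-0.2, 0.1, -0.7]
opening: 0.092
```

Run:
```python
from h import *
for i in range(2):
    print(env.get_obs()['wrist_force'],env.get_obs()['eef_pos']); im,d=shot('side',f's24.png')
cv2.imwrite('pics/z24.png',cv2.resize(im[105:195,210:300],None,fx=6.6,fy=6.6,interpolation=cv2.INTER_CUBIC)[:,:,::-1])
```

```text
[-0.19453538  0.06284442 -0.7301826 ] [0.55430683 0.26727146 0.19167287]
[-0.31318259 -0.69304417  0.01078938] [0.55431805 0.26728836 0.19171958]
```

View pics/z24.png

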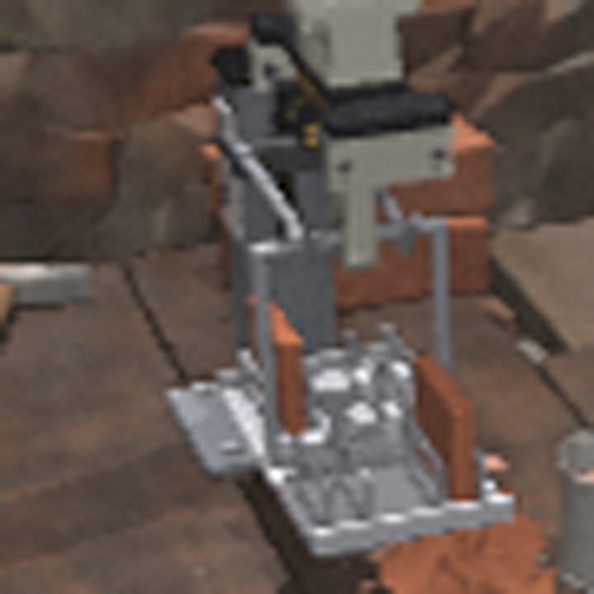

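Emit:
apply_moves(
  targets=[
    [[0, 0, 0, 0.004, 0, 0, 0], [0, 0, 0, 0.004, 0, 0, 0], [0.12, 0, 0, 0.004, 0, 0, 0], [0.14, 0, 0, 0.004, 0, 0, 0], [0.16, 0, 0, 0.004, 0, 0, 0], [0.25, 0, 0, 0.004, 0, 0, 0], [0.4, 0, 0, 0.004, 0, 0, 0], [0.5, 0, 0, 0.004, 0, 0, 0], [0.5, 0, 0, 0.004, 0, 0, 0], [0.5, 0, 0, 0.004, 0, 0, 0]],
  ],
)

```text
clock: 28.57
eef_pos: [0.5543, 0.2673, 0.1907]
tool_rot: [-0.002, 0.003, 1.0, -0.001]
wrist_force: [1.1, 0.5, 0.6]
opening: 0.469
```

Run:
```python
from h import *
im,d=shot('side',f's25.png');cv2.imwrite('pics/z25.png',cv2.resize(im[105:195,210:300],None,fx=6.6,fy=6.6,interpolation=cv2.INTER_CUBIC)[:,:,::-1])
print(env.get_obs()['wrist_force'])
```

```text
[ 0.27313657 -0.03259206  0.60444826]
```

View pics/z25.png

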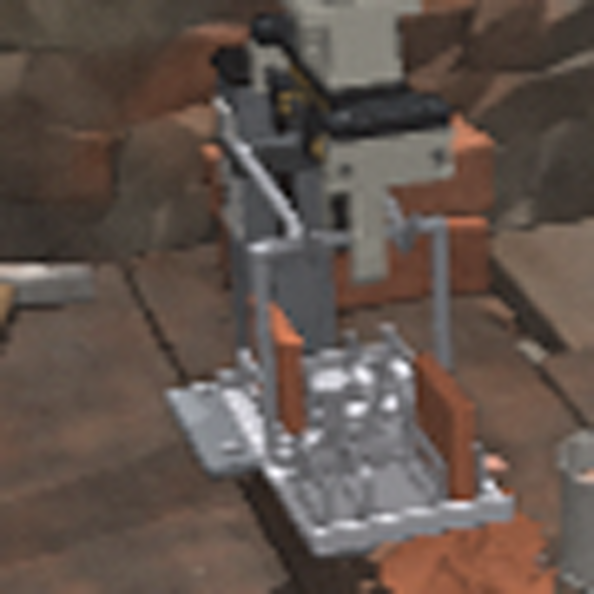

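Emit:
apply_moves(
  targets=[
    [[0.5, 0, 0, -0.03, 0, 0, 0], [0.5, 0, 0, -0.07, 0, 0, 0], [0.5, 0, 0, -0.12, 0, 0, 0], [0.5, 0, 0, -0.2, 0, 0, 0], [0.5, 0, 0, -0.3, 0, 0, 0], [0.5, 0, 0, -0.4, 0, 0, 0], [0.5, 0, 0, -0.5, 0, 0, 0], [0.5, 0, 0, -0.6, 0, 0, 0], [0.5, 0, 0, -0.6, 0, 0, 0]],
  ],
)

```text
clock: 29.37
eef_pos: [0.5573, 0.2685, 0.3481]
tool_rot: [0.004, 0.003, 1.0, 0.002]
wrist_force: [0.4, 0.5, 1.0]
opening: 0.5
```

Run:
```python
from h import *
pp([.60,.12,.33],120)
im,d=shot('side',f's26.png');cv2.imwrite('pics/z26.png',cv2.resize(im[105:195,210:300],None,fx=6.6,fy=6.6,interpolation=cv2.INTER_CUBIC)[:,:,::-1])
im,d=shot('top','t26.png')
print(env.get_obs()['joints'].round(2))
```

```text
[-0.1734 -0.5936  0.0713] [0.0052 0.0034 0.6632] rows 3.7 8.3
[-0.55  0.48  0.12  1.32 -0.06  1.35  1.13]
```

View pics/z26.png

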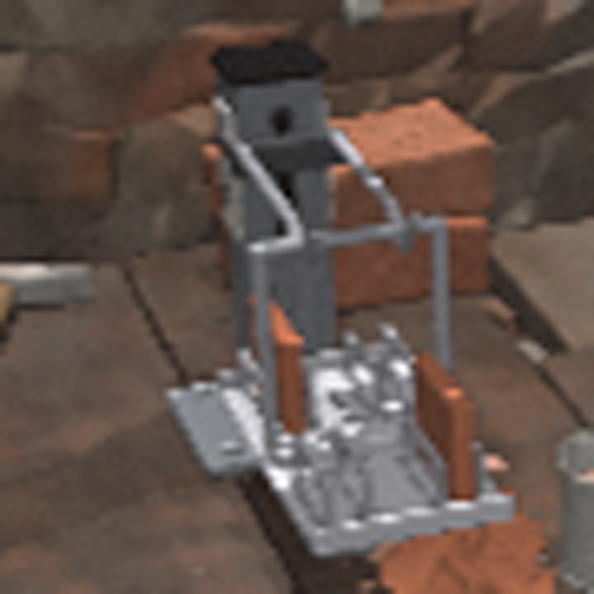

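View pics/t26.png

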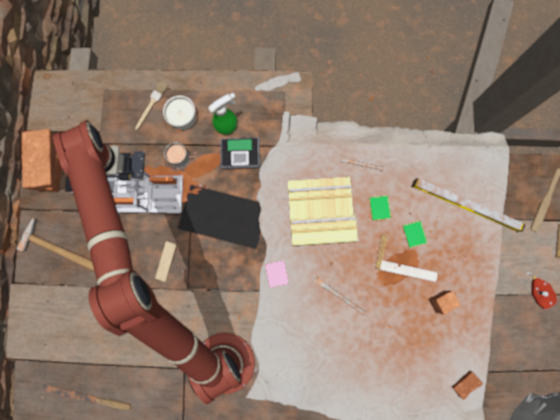

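Run:
```python
from h import *
print(onz('top',[(239.3,157.5)],.0395), proj('side',onz('top',[(239.3,157.5)],.0395)))
im=np.load('pics/s26.npz')['im'];cv2.imwrite('pics/z26k.png',cv2.resize(im[190:240,300:360],None,fx=10,fy=10,interpolation=cv2.INTER_CUBIC)[:,:,::-1])
im=np.load('pics/t26.npz')['im']
h=cv2.cvtColor(im,cv2.COLOR_RGB2HSV)
m=((h[...,2]<62)).astype(np.uint8);k=np.zeros_like(m);k[182:252,174:264]=1;m&=k
n,l,st,ce=cv2.connectedComponentsWithStats(m);i=1+np.argmax(st[1:,4]);print(st[i])
mm=(l==i).astype(np.uint8)
c=max(cv2.findContours(mm,0,1)[0],key=cv2.contourArea).reshape(-1,2)
r=cv2.minAreaRect((onz('top',c,.004)[:,:2]*1000).astype(np.float32));print('mat',r)
cv2.imwrite('pics/z26m.png',cv2.resize(im[175:255,165:275],None,fx=7,fy=7,interpolation=cv2.INTER_CUBIC)[:,:,::-1])
cv2.imwrite('pics/z26mm.png',cv2.resize(mm[175:255,165:275]*255,None,fx=5,fy=5))
pp([.55,.13,.34],90)
```

```text
[[ 0.68677881 -0.03176373  0.0395    ]] [[323.30205384 209.65961687]]
[ 174  189   86   59 3296]
mat ((492.1625671386719, 36.88267517089844), (298.9742431640625, 155.72943115234375), 78.22278594970703)
[ 0.0185 -0.5511  0.0113] [ 1.000e-04 -0.000e+00  9.966e-01] rows 3.3 12.5
```

View pics/z26k.png

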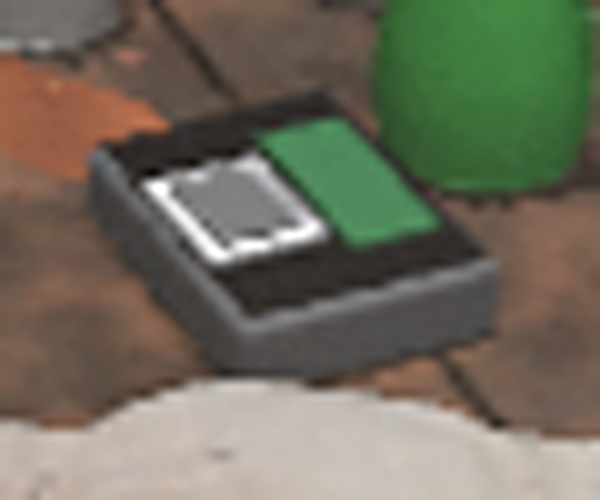

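View pics/z26m.png

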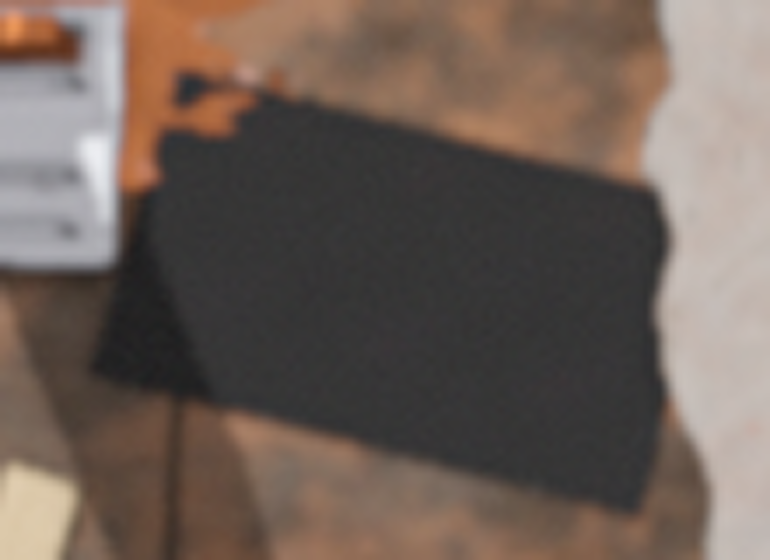

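View pics/z26mm.png

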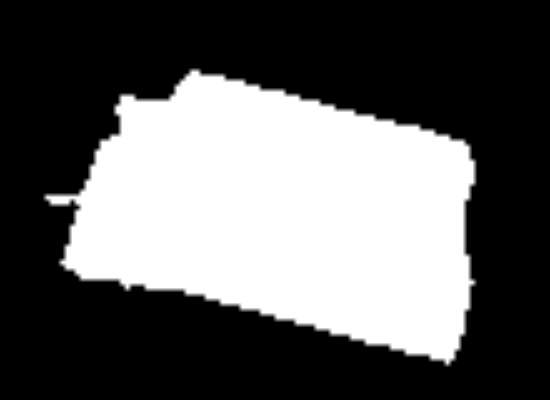

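Run:
```python
from h import *
c=onz('top',[(177.8,228.1),(191.6,185.2),(255.2,247.6)],.004);print(c.round(4),'mat centre',((c[1]+c[2])/2).round(4),np.linalg.norm(c[1]-c[0]),np.linalg.norm(c[2]-c[0]))
for n,f in(('top','top0'),('side','side0')):
    a=np.load(f'pics/{f}.npz');P=cloud(n,a['d'])
    m=(P[...,2]>.06)&(P[...,0]>.62)&(P[...,0]<1)&(P[...,1]>-.2)&(P[...,1]<.12)&(a['d']>0)
    q=P[m];print(n,len(q),np.percentile(q,[1,50,99],axis=0).round(3).tolist() if len(q) else '')
    for lo in(.06,.12,.18):
        s=q[(q[:,2]>lo)&(q[:,2]<lo+.06)]; 
        if len(s): print(lo,np.percentile(s,[1,99],axis=0).round(3).tolist())
```

```text
[[ 0.445   0.1737  0.004 ]
 [ 0.5948  0.1334  0.004 ]
 [ 0.3845 -0.0926  0.004 ]] mat centre [0.4897 0.0204 0.004 ] 0.15509115685499625 0.2730842369795954
top 655 [[0.777, -0.018, 0.062], [0.805, 0.016, 0.134], [0.848, 0.06, 0.221]]
0.06 [[0.776, -0.013, 0.061], [0.839, 0.063, 0.119]]
0.12 [[0.792, -0.018, 0.121], [0.85, 0.045, 0.179]]
0.18 [[0.793, -0.021, 0.181], [0.85, 0.05, 0.223]]
side 709 [[0.778, -0.02, 0.061], [0.811, 0.008, 0.136], [0.847, 0.043, 0.218]]
0.06 [[0.777, -0.016, 0.061], [0.846, 0.038, 0.118]]
0.12 [[0.795, -0.018, 0.121], [0.846, 0.033, 0.178]]
0.18 [[0.793, -0.023, 0.181], [0.849, 0.046, 0.219]]
```

Emit:
apply_moves(
  targets=[
    [[0.4, 0, -0.08, 0, 0, 0, 0.08], [0.3, 0, -0.16, 0, 0, 0, 0.16], [0.2, 0, -0.24, 0, 0, 0, 0.24], [0.1, 0, -0.32, 0, 0, 0, 0.32], [0, 0, -0.4, 0, 0, 0, 0.4], [0, 0, -0.48, 0, 0, 0, 0.48], [0, 0, -0.55, 0, 0, 0, 0.56], [0, 0, -0.62, 0, 0, 0, 0.64], [0, 0, -0.68, 0, 0, 0, 0.72], [0, 0, -0.74, 0, 0, 0, 0.8], [0, 0, -0.8, 0, 0, 0, 0.88], [0, 0, -0.86, 0, 0, 0, 0.96]],
  ],
)

```text
clock: 30.47
eef_pos: [0.5533, 0.052, 0.3417]
tool_rot: [-0.001, 0.686, 0.728, -0.001]
wrist_force: [0.1, 0.2, 0.6]
opening: 0.003
```

Run:
```python
from h import *
pp([.684,-.031,.2],90)
im,d=shot('side',f's27.png');cv2.imwrite('pics/z27.png',cv2.resize(im[100:220,200:360],None,fx=5,fy=5,interpolation=cv2.INTER_CUBIC)[:,:,::-1])
```

```text
[-0.3626  0.5037  0.5655] [-0.0017 -0.      0.0377] rows 5.0 0.5
```

View pics/z27.png

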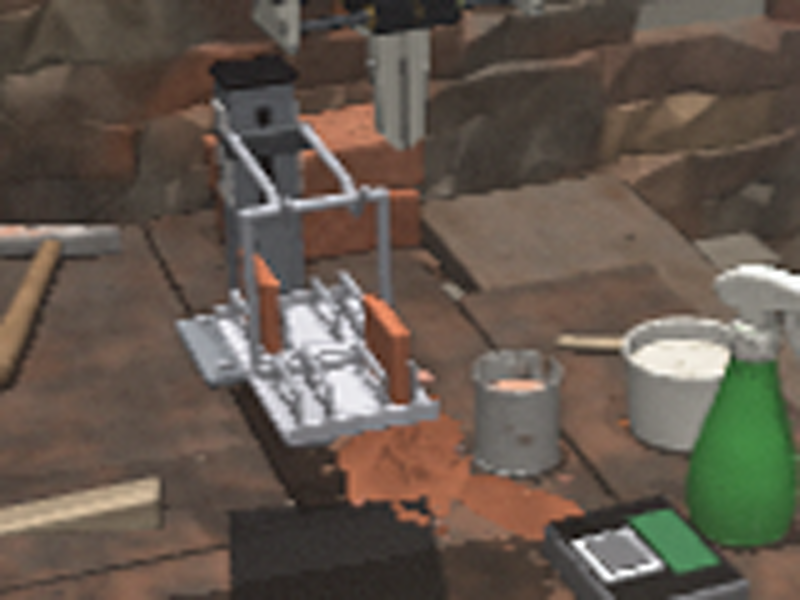

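Run:
```python
from h import *
pp([.62,-.02,.3],175)
```

```text
[-0.2828  0.2537  0.1684] [-2.800e-03  7.000e-04 -9.129e-01] rows 2.5 11.5
```

Emit:
apply_moves(
  targets=[
    [[0, -0.03, 0.03, 0, 0, 0, -0.08], [0, -0.06, 0.05, 0, 0, 0, -0.16], [0, -0.1, 0.08, 0.02, 0, 0, -0.24], [0, -0.13, 0.1, 0.04, 0, 0, -0.32], [0, -0.16, 0.13, 0.06, 0, 0, -0.4], [0, -0.2, 0.16, 0.08, 0, 0, -0.48], [0, -0.24, 0.2, 0.1, 0, 0, -0.56], [0, -0.28, 0.23, 0.12, 0, 0, -0.64], [0, -0.28, 0.25, 0.14, 0, 0, -0.72], [0, -0.28, 0.25, 0.16, 0, 0, -0.8], [0, -0.28, 0.25, 0.17, 0, 0, -0.86], [0, -0.28, 0.25, 0.17, 0, 0, -0.92]],
  ],
)

```text
clock: 31.52
eef_pos: [0.6182, -0.0187, 0.2976]
tool_rot: [-0.003, 0.034, 0.999, -0.002]
wrist_force: [-0.3, -0.5, 0.6]
opening: 0.005
```

Run:
```python
from h import *
pp([.684,-.031,.12],178);print(env.get_obs()['joints'].round(2))
```

```text
[-0.2703 -0.0289  0.7089] [-0.0021 -0.0038 -0.0212] rows 4.6 0.3
[-0.1   0.51  0.16  1.39 -0.08  1.25  1.57]
```

Emit:
apply_moves(
  targets=[
    [[0, -0.14, -0.03, 0.1, 0, 0, -0.02], [0, -0.27, -0.03, 0.25, 0, 0, -0.02], [0, -0.27, -0.03, 0.4, 0, 0, -0.02], [0, -0.27, -0.03, 0.55, 0, 0, -0.02], [0, -0.27, -0.03, 0.71, 0, 0, -0.02], [0, -0.27, -0.03, 0.71, 0, 0, -0.02], [0, -0.27, -0.03, 0.71, 0, 0, -0.02]],
  ],
)

```text
clock: 32.1
eef_pos: [0.6819, -0.0305, 0.1171]
tool_rot: [-0.006, 0.018, 1.0, -0.001]
wrist_force: [-0.1, -1.0, 0.2]
opening: 0.006
```

Run:
```python
from h import *
im,d=shot('side',f's28.png');cv2.imwrite('pics/z28.png',cv2.resize(im[120:240,280:400],None,fx=5,fy=5,interpolation=cv2.INTER_CUBIC)[:,:,::-1])
pp([.684,-.031,.05],178)
```

```text
[-2.000e-04  4.000e-04  2.818e-01] [-0.0019 -0.0037 -0.0003] rows 1.7 0.1
```

View pics/z28.png

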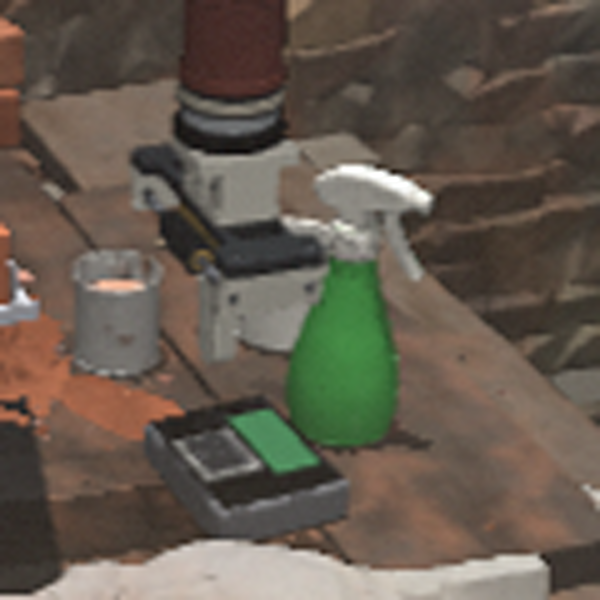

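Emit:
apply_moves(
  targets=[
    [[0, 0, 0, 0.08, 0, 0, 0], [0, 0, 0, 0.16, 0, 0, 0], [0, 0, 0, 0.22, 0, 0, 0], [0, 0, 0, 0.27, 0, 0, 0], [0, 0, 0, 0.27, 0, 0, 0], [0, 0, 0, 0.27, 0, 0, 0]],
  ],
)

```text
clock: 32.65
eef_pos: [0.6852, -0.0311, 0.0548]
tool_rot: [-0.001, 0.017, 1.0, -0.001]
wrist_force: [0.6, -0.1, 0.1]
opening: 0.003
```

Run:
```python
from h import *
im,d=shot('side',f's29.png');cv2.imwrite('pics/z29.png',cv2.resize(im[170:240,290:360],None,fx=8,fy=8,interpolation=cv2.INTER_CUBIC)[:,:,::-1])
pp([.684,-.031,.041],178);print(env.get_obs()['wrist_force'])
```

```text
[0.0063 0.0005 0.0569] [-0.0019 -0.0011 -0.0001] rows 0.3 0.0
[-0.07485762  0.19443867  0.22496495]
```

View pics/z29.png

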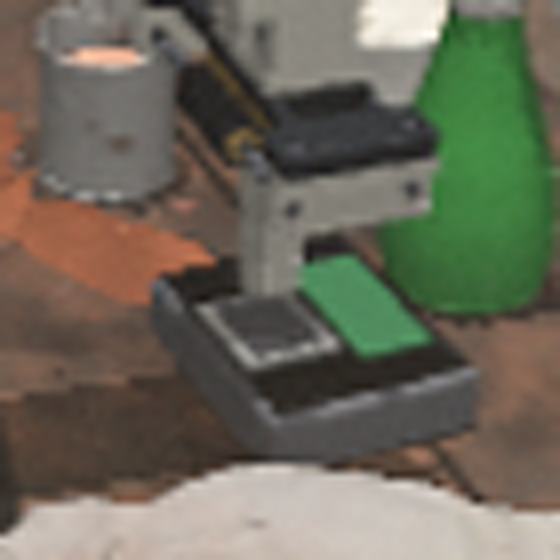

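Emit:
apply_moves(
  targets=[
    [[0, 0.003, 0, 0.02, 0, 0, 0], [0, 0.003, 0, 0.035, 0, 0, 0], [0, 0.003, 0, 0.045, 0, 0, 0], [0, 0.003, 0, 0.055, 0, 0, 0], [0, 0.003, 0, 0.055, 0, 0, 0]],
  ],
)

```text
clock: 33.12
eef_pos: [0.6844, -0.0311, 0.0408]
tool_rot: [-0.002, 0.018, 1.0, -0.001]
wrist_force: [-1.2, 0.7, -0.0]
opening: 0.007
```

Emit:
apply_moves(
  targets=[
    [[0, 0, 0, 0.004, 0, 0, 0], [0, 0, 0, 0.008, 0, 0, 0], [0, 0, 0, 0.012, 0, 0, 0]],
  ],
)

```text
clock: 33.37
eef_pos: [0.6845, -0.0311, 0.0389]
tool_rot: [-0.001, 0.018, 1.0, -0.001]
wrist_force: [-2.8, -0.2, 9.5]
opening: 0.005
```

Emit:
apply_moves(
  targets=[
    [[0, 0, 0, 0.01, 0, 0, 0], [0, 0, 0, 0.012, 0, 0, 0], [0, 0, 0, 0.012, 0, 0, 0], [0, 0, 0, 0.012, 0, 0, 0]],
  ],
)

```text
clock: 33.7
eef_pos: [0.6846, -0.0311, 0.0389]
tool_rot: [-0.001, 0.018, 1.0, -0.001]
wrist_force: [-4.8, 0.6, 13.5]
opening: 0.003
```

Emit:
apply_moves(
  targets=[
    [[0, 0, 0, 0.012, 0, 0, 0], [0, 0, 0, 0.012, 0, 0, 0], [0, 0, 0, 0.012, 0, 0, 0]],
  ],
)

```text
clock: 33.95
eef_pos: [0.6846, -0.0312, 0.0389]
tool_rot: [-0.001, 0.018, 1.0, -0.001]
wrist_force: [-5.0, 1.2, 12.0]
opening: 0.005
```

Run:
```python
from h import *
im,d=shot('side',f's30.png');cv2.imwrite('pics/z30.png',cv2.resize(im[120:240,200:360],None,fx=5,fy=5,interpolation=cv2.INTER_CUBIC)[:,:,::-1])
print(env.get_obs()['wrist_force'])
```

```text
[-5.27712761  0.61833958 13.09889351]
```

View pics/z30.png

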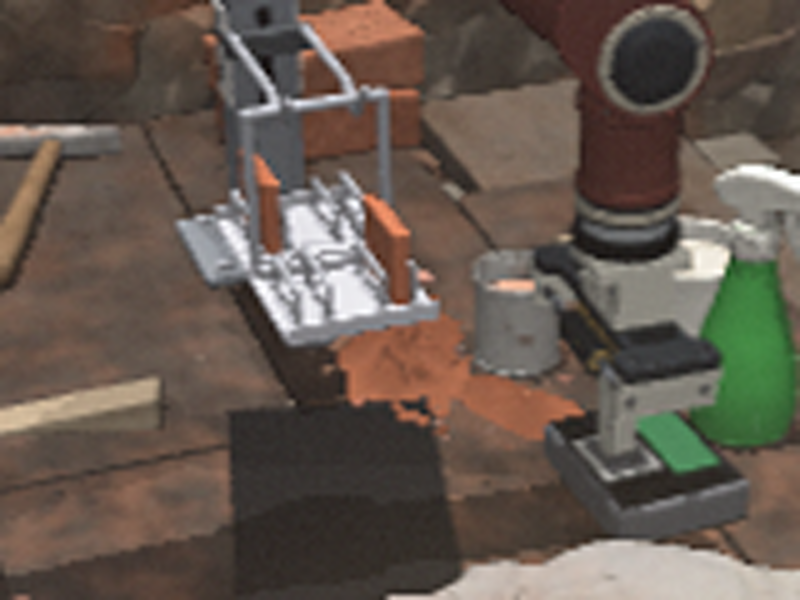

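Emit:
apply_moves(
  targets=[
    [[0, 0, 0, -0.05, 0, 0, 0], [0, 0, 0, -0.15, 0, 0, 0], [0, 0, 0, -0.3, 0, 0, 0], [0, 0, 0, -0.45, 0, 0, 0], [0, 0, 0, -0.6, 0, 0, 0], [0, 0, 0, -0.75, 0, 0, 0], [0, 0, 0, -0.9, 0, 0, 0], [0, 0, 0, -1, 0, 0, 0], [0, 0, 0, -1, 0, 0, 0]],
  ],
)

```text
clock: 34.75
eef_pos: [0.6882, -0.0312, 0.2965]
tool_rot: [0.006, 0.018, 1.0, -0.001]
wrist_force: [-0.1, -0.3, 1.0]
opening: -0.0
```

Run:
```python
from h import *
im,d=shot('side',f's31.png');cv2.imwrite('pics/z31.png',cv2.resize(im[200:230,300:350],None,fx=10,fy=10,interpolation=cv2.INTER_CUBIC)[:,:,::-1])
im,d=shot('top',f't31.png');cv2.imwrite('pics/z31t.png',cv2.resize(im[130:260,60:280],None,fx=3.6,fy=3.6,interpolation=cv2.INTER_CUBIC)[:,:,::-1])
pp([.61,.09,.34],180)
```

```text
[ 0.3183  0.4714 -0.2016] [-0.0013  0.0001 -0.0224] rows 3.6 0.3
```

View pics/z31.png

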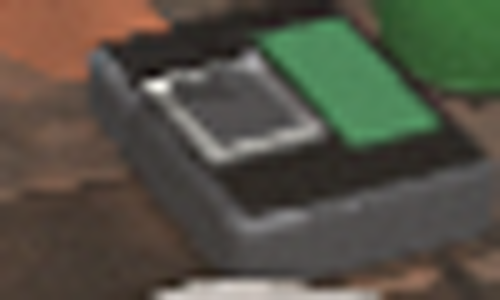

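View pics/z31t.png

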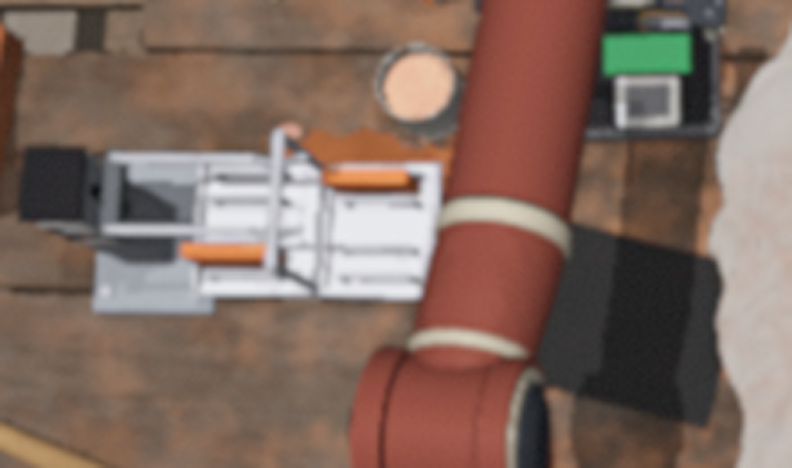

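Run:
```python
from h import *
p=onz('top',[(136.8,166),(135,204.5)],.209);print(p,p.mean(0))
```

```text
[[0.61229925 0.26836372 0.209     ]
 [0.49206016 0.26575978 0.209     ]] [0.55217971 0.26706175 0.209     ]
```

Emit:
apply_moves(
  targets=[
    [[0.5, 0.16, 0.1, -0.2, 0, 0, 0], [0.5, 0.32, 0.25, -0.2, 0, 0, -0.02], [0.5, 0.32, 0.47, -0.2, 0, 0, -0.02], [0.5, 0.32, 0.47, -0.2, 0, 0, -0.02], [0.5, 0.32, 0.47, -0.2, 0, 0, -0.02], [0.5, 0.32, 0.47, -0.2, 0, 0, -0.02], [0.5, 0.32, 0.47, -0.2, 0, 0, -0.02]],
  ],
)

```text
clock: 35.43
eef_pos: [0.609, 0.0889, 0.3377]
tool_rot: [-0.002, 0.002, 1.0, -0.002]
wrist_force: [0.6, 0.3, -0.4]
opening: 0.456
```

Run:
```python
from h import *
pp([.5545,.2673,.34],180)
```

```text
[ 0.2207  0.7127 -0.0114] [-0.0026 -0.0021 -0.0025] rows 4.5 0.1
```

Emit:
apply_moves(
  targets=[
    [[0.5, 0.11, 0.2, -0.01, 0, 0, 0], [0.5, 0.22, 0.4, -0.01, 0, 0, 0], [0.5, 0.22, 0.6, -0.01, 0, 0, 0], [0.5, 0.22, 0.71, -0.01, 0, 0, 0], [0.5, 0.22, 0.71, -0.01, 0, 0, 0], [0.5, 0.22, 0.71, -0.01, 0, 0, 0], [0.5, 0.22, 0.71, -0.01, 0, 0, 0]],
  ],
)

```text
clock: 36.02
eef_pos: [0.5549, 0.2659, 0.3379]
tool_rot: [-0.003, 0.002, 1.0, -0.003]
wrist_force: [0.5, -1.3, -0.2]
opening: 0.501
```

Run:
```python
from h import *
pp([.5545,.2673,.25],180);pp([.5545,.2673,.191],180)
```

```text
[-3.000e-04  7.700e-03  3.514e-01] [-0.0042 -0.0034 -0.0025] rows 2.1 0.1
[-0.0015  0.0093  0.5874] [-0.0042 -0.0034 -0.0025] rows 3.5 0.1
```

Emit:
apply_moves(
  targets=[
    [[0.5, 0, 0.006, 0.08, 0, 0, 0], [0.5, 0, 0.006, 0.16, 0, 0, 0], [0.5, 0, 0.006, 0.24, 0, 0, 0], [0.5, 0, 0.006, 0.32, 0, 0, 0], [0.5, 0, 0.006, 0.38, 0, 0, 0], [0.5, 0, 0.006, 0.44, 0, 0, 0], [0.5, 0, 0.006, 0.5, 0, 0, 0], [0.5, 0, 0.006, 0.55, 0, 0, 0], [0.5, 0, 0.006, 0.585, 0, 0, 0], [0.5, 0, 0.006, 0.585, 0, 0, 0], [0.5, 0, 0.006, 0.585, 0, 0, 0]],
  ],
)

```text
clock: 36.93
eef_pos: [0.5548, 0.2644, 0.1913]
tool_rot: [-0.003, 0.004, 1.0, -0.004]
wrist_force: [-0.1, 0.2, 0.9]
opening: 0.5
```

Run:
```python
from h import *
im,d=shot('side',f's32.png');cv2.imwrite('pics/z32.png',cv2.resize(im[105:195,210:300],None,fx=6.6,fy=6.6,interpolation=cv2.INTER_CUBIC)[:,:,::-1])
print(env.get_obs()['wrist_force']);pp([.5545,.2673,.190],180)
```

```text
[0.80896201 0.27674301 0.13273326]
[0.0024 0.0086 0.0081] [-0.0044 -0.0028 -0.0039] rows 0.1 0.1
```

View pics/z32.png

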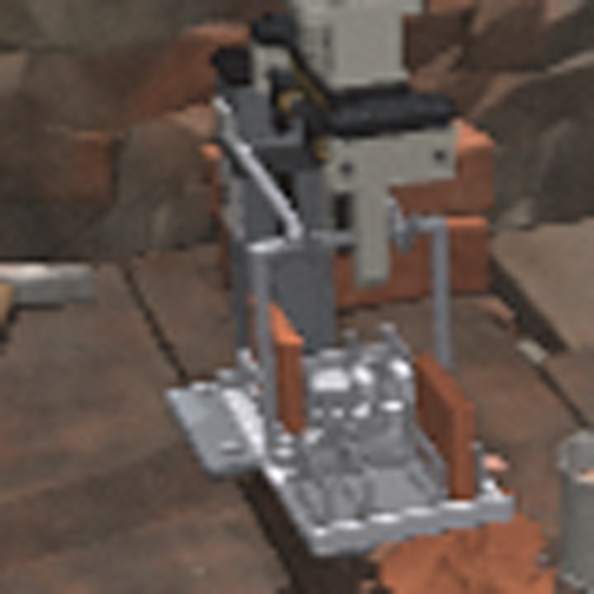

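Positioned as at release. Correct by 2 mm and grip.

Emit:
apply_moves(
  targets=[
    [[0.5, 0, 0.009, 0.003, 0, 0, 0], [0.5, 0, 0.009, 0.003, 0, 0, 0], [0.3, 0, 0.009, 0.003, 0, 0, 0], [0.15, 0, 0.009, 0.003, 0, 0, 0], [0, 0, 0.009, 0.003, 0, 0, 0], [0, 0, 0.009, 0.003, 0, 0, 0], [0, 0, 0.009, 0.003, 0, 0, 0], [0, 0, 0.009, 0.003, 0, 0, 0], [0, 0, 0.009, 0.003, 0, 0, 0], [0, 0, 0.009, 0.003, 0, 0, 0], [0, 0, 0.009, 0.003, 0, 0, 0]],
  ],
)

```text
clock: 37.9
eef_pos: [0.5551, 0.2672, 0.1912]
tool_rot: [-0.002, 0.003, 1.0, -0.004]
wrist_force: [0.2, 0.3, 0.8]
opening: 0.094
```

Emit:
apply_moves(
  targets=[
    [[0, 0, 0, 0, 0, 0, 0], [0, 0, 0, -0.01, 0, 0, 0], [0, 0, 0, -0.02, 0, 0, 0], [0, 0, 0, -0.03, 0, 0, 0], [0, 0, 0, -0.05, 0, 0, 0], [0, 0, 0, -0.07, 0, 0, 0], [0, 0, 0, -0.1, 0, 0, 0], [0, 0, 0, -0.13, 0, 0, 0], [0, 0, 0, -0.16, 0, 0, 0], [0, 0, 0, -0.19, 0, 0, 0], [0, 0, 0, -0.215, 0, 0, 0], [0, 0, 0, -0.215, 0, 0, 0]],
  ],
)

```text
clock: 38.9
eef_pos: [0.5561, 0.268, 0.247]
tool_rot: [-0.001, 0.003, 1.0, -0.003]
wrist_force: [0.6, -0.0, -4.7]
opening: 0.096
```

Run:
```python
from h import *
im,d=shot('side',f's33.png');cv2.imwrite('pics/z33.png',cv2.resize(im[95:185,210:300],None,fx=6.6,fy=6.6,interpolation=cv2.INTER_CUBIC)[:,:,::-1])
print(env.get_obs()['wrist_force']);pp([.5545,.2673,.247],180)
```

```text
[-0.27185804 -0.4001537  -4.73668331]
[ 0.0053 -0.0022 -0.0039] [-0.004  -0.0017 -0.004 ] rows 0.0 0.1
```

View pics/z33.png

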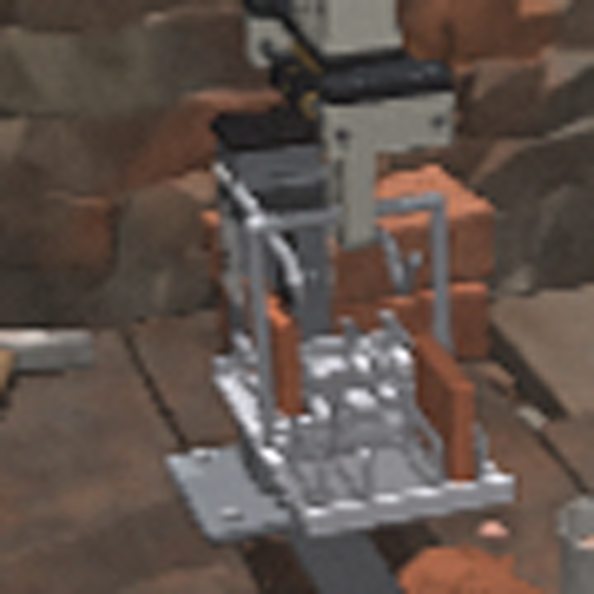

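Emit:
apply_moves(
  targets=[
    [[0, 0, -0.04, 0, 0, 0, 0], [0, 0, -0.09, 0, 0, 0, 0], [0, 0, -0.15, 0, 0, 0, 0], [0, 0, -0.22, 0, 0, 0, 0], [0, 0, -0.29, 0, 0, 0, 0], [0, 0, -0.36, 0, 0, 0, 0], [0, 0, -0.43, 0, 0, 0, 0], [0, 0, -0.5, 0, 0, 0, 0], [0, 0, -0.57, 0, 0, 0, 0], [0, 0, -0.63, 0, 0, 0, 0], [0, 0, -0.67, 0, 0, 0, 0], [0, 0, -0.67, 0, 0, 0, 0]],
  ],
)

```text
clock: 39.95
eef_pos: [0.5546, 0.0946, 0.2472]
tool_rot: [-0.002, 0.007, 1.0, -0.005]
wrist_force: [-0.7, -0.5, -4.8]
opening: 0.092
```

Run:
```python
from h import *
print(env.get_obs()['wrist_force']);pp([.492,.022,.22],164.5)
```

```text
[-0.73737551 -0.48413556 -4.80693544]
[ 0.2463 -0.2927  0.1124] [-0.0066 -0.001   0.1638] rows 2.4 2.1
```

Emit:
apply_moves(
  targets=[
    [[0, 0.05, -0.06, 0, 0, 0, 0.03], [0, 0.1, -0.12, 0, 0, 0, 0.07], [0, 0.15, -0.18, 0.03, 0, 0, 0.1], [0, 0.2, -0.24, 0.06, 0, 0, 0.13], [0, 0.25, -0.295, 0.11, 0, 0, 0.163], [0, 0.25, -0.295, 0.11, 0, 0, 0.163], [0, 0.25, -0.295, 0.11, 0, 0, 0.163], [0, 0.25, -0.295, 0.11, 0, 0, 0.163]],
  ],
)

```text
clock: 40.62
eef_pos: [0.4925, 0.023, 0.2212]
tool_rot: [0.0, 0.133, 0.991, -0.004]
wrist_force: [2.0, 0.1, -4.0]
opening: 0.09
```

Run:
```python
from h import *
pp([.491,.021,.14],164.7)
im,d=shot('side',f's34.png');cv2.imwrite('pics/z34.png',cv2.resize(im[115:245,200:330],None,fx=4.6,fy=4.6,interpolation=cv2.INTER_CUBIC)[:,:,::-1])
```

```text
[ 0.0042 -0.0068  0.3247] [-0.0051  0.0013 -0.0002] rows 1.9 0.1
```

View pics/z34.png

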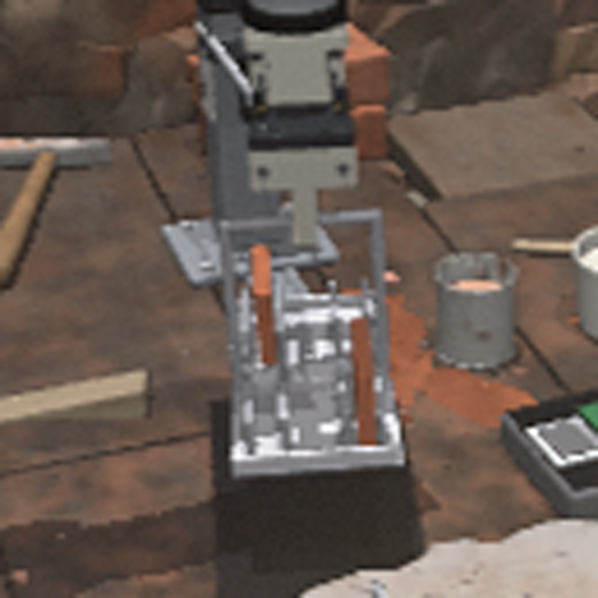

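Level over the mat. Lower slowly.

Emit:
apply_moves(
  targets=[
    [[0, 0.004, -0.006, 0.05, 0, 0, 0], [0, 0.004, -0.006, 0.1, 0, 0, 0], [0, 0.004, -0.006, 0.15, 0, 0, 0], [0, 0.004, -0.006, 0.2, 0, 0, 0], [0, 0.004, -0.006, 0.24, 0, 0, 0], [0, 0.004, -0.006, 0.27, 0, 0, 0], [0, 0.004, -0.006, 0.3, 0, 0, 0], [0, 0.004, -0.006, 0.315, 0, 0, 0], [0, 0.004, -0.006, 0.325, 0, 0, 0], [0, 0.004, -0.006, 0.325, 0, 0, 0]],
  ],
)

```text
clock: 41.5
eef_pos: [0.4919, 0.0216, 0.14]
tool_rot: [0.001, 0.133, 0.991, -0.004]
wrist_force: [0.1, -0.2, -4.5]
opening: 0.094
```

Emit:
apply_moves(
  targets=[
    [[0, 0, 0, 0.006, 0, 0, 0], [0, 0, 0, 0.012, 0, 0, 0], [0, 0, 0, 0.018, 0, 0, 0], [0, 0, 0, 0.024, 0, 0, 0], [0, 0, 0, 0.024, 0, 0, 0], [0, 0, 0, 0.024, 0, 0, 0]],
  ],
)

```text
clock: 42.0
eef_pos: [0.4918, 0.0215, 0.1339]
tool_rot: [0.001, 0.133, 0.991, -0.004]
wrist_force: [0.2, -0.3, -4.9]
opening: 0.094
```

Emit:
apply_moves(
  targets=[
    [[0, 0, 0, 0.004, 0, 0, 0], [0, 0, 0, 0.008, 0, 0, 0], [0, 0, 0, 0.01, 0, 0, 0], [0, 0, 0, 0.01, 0, 0, 0]],
  ],
)

```text
clock: 42.33
eef_pos: [0.4921, 0.0215, 0.1315]
tool_rot: [0.001, 0.133, 0.991, -0.004]
wrist_force: [0.7, 0.1, -5.0]
opening: 0.09
```

Emit:
apply_moves(
  targets=[
    [[0, 0, 0, 0.003, 0, 0, 0], [0, 0, 0, 0.006, 0, 0, 0], [0, 0, 0, 0.006, 0, 0, 0], [0, 0, 0, 0.006, 0, 0, 0]],
  ],
)

```text
clock: 42.67
eef_pos: [0.4935, 0.0211, 0.1309]
tool_rot: [0.003, 0.133, 0.991, -0.004]
wrist_force: [2.0, -1.5, 2.2]
opening: 0.096
```

Emit:
apply_moves(
  targets=[
    [[0, 0, 0, 0, 0, 0, 0], [0.12, 0, 0, 0, 0, 0, 0], [0.15, 0, 0, 0, 0, 0, 0], [0.3, 0, 0, 0, 0, 0, 0], [0.5, 0, 0, 0, 0, 0, 0], [0.5, 0, 0, 0, 0, 0, 0], [0.5, 0, 0, 0, 0, 0, 0], [0.5, 0, 0, -0.05, 0, 0, 0], [0.5, 0, 0, -0.15, 0, 0, 0], [0.5, 0, 0, -0.3, 0, 0, 0], [0.5, 0, 0, -0.45, 0, 0, 0], [0.5, 0, 0, -0.6, 0, 0, 0]],
  ],
)

```text
clock: 43.67
eef_pos: [0.4922, 0.0223, 0.2824]
tool_rot: [0.002, 0.133, 0.991, -0.004]
wrist_force: [0.9, 0.6, -0.5]
opening: 0.5
```

Run:
```python
from h import *
im,d=shot('side',f's35.png');cv2.imwrite('pics/z35.png',cv2.resize(im[145:245,220:320],None,fx=6,fy=6,interpolation=cv2.INTER_CUBIC)[:,:,::-1])
pp([.45,.17,.33],163)
```

```text
[ 0.3333  0.5195 -0.1672] [-0.0007  0.0131  0.019 ] rows 3.8 0.3
```

View pics/z35.png

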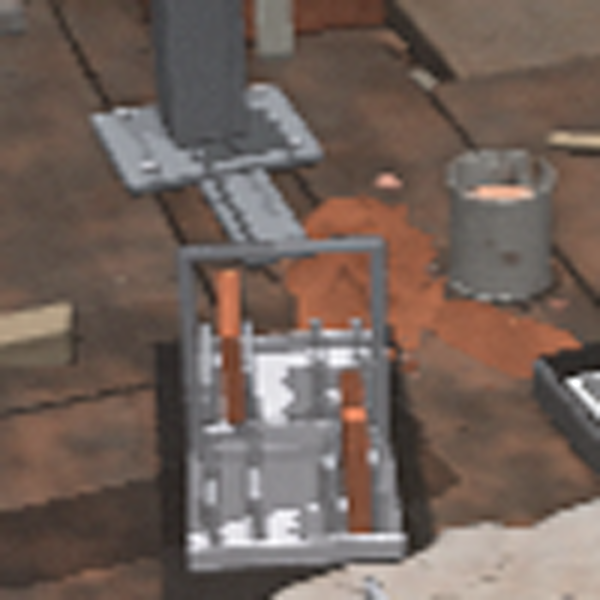

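Emit:
apply_moves(
  targets=[
    [[0.5, 0, 0, -0.1, 0, 0, 0], [0.5, 0, 0, -0.2, 0, 0, 0], [0.5, 0.1, 0.2, -0.25, 0, 0, 0], [0.5, 0.2, 0.4, -0.25, 0, 0, 0], [0.5, 0.3, 0.6, -0.25, 0, 0, 0], [0.5, 0.33, 0.7, -0.25, 0, 0, 0], [0.5, 0.36, 0.8, -0.25, 0, 0, 0], [0.5, 0.4, 0.9, -0.25, 0, 0, 0], [0.5, 0.4, 1, -0.25, 0, 0, 0], [0.5, 0.4, 1, -0.25, 0, 0, 0], [0.5, 0.4, 1, -0.25, 0, 0, 0]],
  ],
)

```text
clock: 44.63
eef_pos: [0.4646, 0.2916, 0.3491]
tool_rot: [0.009, 0.131, 0.991, -0.003]
wrist_force: [0.7, -1.4, -0.1]
opening: 0.498
```

Run:
```python
from h import *
im,d=shot('side',f's36.png');im,d=shot('top',f't36.png')
print(env.get_obs()['clock'])
cv2.imwrite('pics/z36.png',cv2.resize(im[170:260,165:275],None,fx=7,fy=6.6,interpolation=cv2.INTER_CUBIC)[:,:,::-1])
```

```text
44.7333
```

View pics/z36.png

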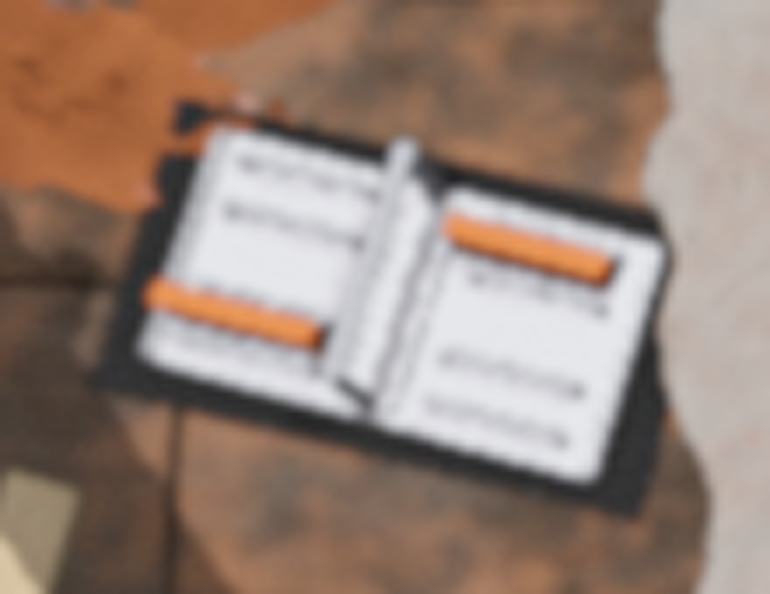

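View pics/s36.png

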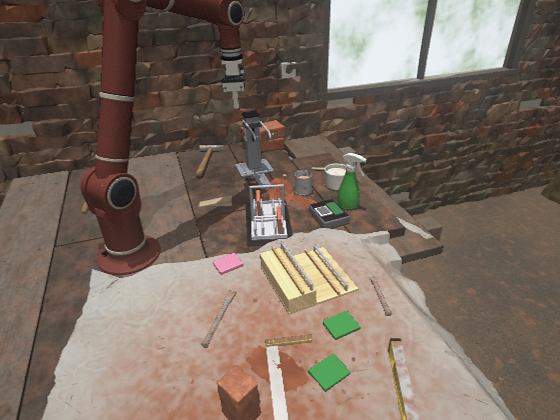

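Run:
```python
from h import *
P=onz('top',[(195,188.5),(259,205.5),(250.5,242),(185,224)],.010);print('carrier centre',P.mean(0).round(3))
print(env.get_obs()['opening'],env.get_obs()['wrist_force']);print(env.finish_job())
```

```text
carrier centre [0.493 0.022 0.01 ]
0.49851851897879557 [-0.39155787 -0.0406866  -0.32499327]
the job is handed in; nothing more can be done
None
```

The whole job was carried out in the order asked and handed in after about 45 s of robot time; no verdict is reported.

- **Slips:** Only two slips were in the stand, both on its low step. I stood one in a slot at each end of the carrier, in diagonally opposite slots.
- **Weighing:** I lowered the carrier slowly onto both prongs until the wrist force was near zero, then let go. The first seat estimate was about 4 mm off. I corrected it while lowering, and there was a brief 5 N sideways push.
- **Key:** I pressed it at about 12–13 N for roughly 0.6 s, with the carrier hanging still. I never saw a change on the display, so the recording is inferred from the force and the time it was held.
- **Return:** I unhooked the carrier and set it on the mat, then opened the gripper and moved it clear.

**Last checks:** The final pictures show the carrier upright on the mat with both slips in it. Its measured centre is (0.493, 0.022) m, against about (0.490, 0.020) m for the mat. The stand is empty, and the tin, wedge and look-alikes appear unmoved in the final pictures. I saw no sign of the carrier having been knocked aside.

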